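# Load the annealing oven and set its exhaust flap

## Task

Load this drawer oven for annealing: lay every whole test bar from the mat flat in the slots of the rack in the open drawer, one bar to a slot, and lower the cover plate over the rack's two pins until it sits flush. Then push the drawer gently home until it seats in its catch and, last of all, swing the exhaust-flap lever on top of the oven back from wide open until it lines up with the set index on its scale. Leave the broken half bars and everything else on the bench where they are.

Things in the scene. Friction and masses are not known exactly. Their poses are not given: they have to be found in the camera images.
- bar1: Whole test bar, cream-coloured rigid plastic, square section, 64 x 13 x 13 mm, 14 g. Origin at its centre, x axis along its length; which long face is up does not matter. Starts lying flat on the grey mat. Between 3 and 5 such bars are there; the others are absent (no pose).
- bar2: Whole test bar, cream-coloured rigid plastic, square section, 64 x 13 x 13 mm, 14 g. Origin at its centre, x axis along its length; which long face is up does not matter. Starts lying flat on the grey mat. Between 3 and 5 such bars are there; the others are absent (no pose).
- bar3: Whole test bar, cream-coloured rigid plastic, square section, 64 x 13 x 13 mm, 14 g. Origin at its centre, x axis along its length; which long face is up does not matter. Starts lying flat on the grey mat. Between 3 and 5 such bars are there; the others are absent (no pose).
- bar4: Whole test bar, cream-coloured rigid plastic, square section, 64 x 13 x 13 mm, 14 g. Origin at its centre, x axis along its length; which long face is up does not matter. Starts lying flat on the grey mat. Between 3 and 5 such bars are there; the others are absent (no pose).
- bar5: Whole test bar, cream-coloured rigid plastic, square section, 64 x 13 x 13 mm, 14 g. Origin at its centre, x axis along its length; which long face is up does not matter. Starts lying flat on the grey mat. Between 3 and 5 such bars are there; the others are absent (no pose).
- rack (a point): Centre of the slot floor of the bar rack in the drawer (moves with it). x points into the oven along the slots, z up. Five slots centred at y = -80, -40, 0, 40, 80 mm, 18 mm wide: notches in two combs (x = -24 and 24 mm, 12 mm thick, teeth 15 mm above the floor; a bar's top is 2 mm below them). The 36 mm between the combs is open for fingers. End lips 8 mm high, 76 mm apart.
- pin_left (a point): Foot, at slot-floor level, of the rack's left locating pin: steel, 10 mm in diameter, 38 mm tall, its top 9 mm tapered. It stands at x = 0, y = +108 mm of rack. The drawer's side walls (y = -132 and +132 mm) reach 32 mm above the slot floor; its front panel's inner face is 70 mm from the rack's centre and reaches 68 mm above the slot floor.
- pin_right (a point): Foot of the right locating pin, the same as the left one, at x = 0, y = -108 mm of rack. With the drawer open the oven's front face is 80 to 95 mm beyond the rack's centre, and its roof is 98 mm above the slot floor (150 mm above the bench).
- cover: Aluminium cover plate, 80 x 240 x 6 mm, 0.4 kg. Origin: centre of its underside; y along its length, z up. 12 mm holes at y = -108 and 108 mm go over the rack's pins, either way round. Bar handle over the middle: 12 mm wide (x), 70 mm long (y), 24 to 36 mm above the underside, on two posts. Flush, its underside is 15 mm above the slot floor. Starts on the bench at the right, roughly along x.
- drawer (a joint): How far the oven's drawer is open, m: 0 is home; starts 0.15 to 0.165. It slides with about 2 N of friction; about 10 mm from home a sprung roller catch resists with up to 8 N, then draws it in and holds it at 0.
- drawer_front (a point): Front edge, mid-width, of the steel pull lip on the drawer's front panel. The lip is 200 mm long, 8 mm high, 10 mm proud of the panel; this point is at its mid-height, 114 mm above the bench. x points into the oven (the way to push), z up. The panel spans 36 to 120 mm above the bench; home, its outer face is 15 mm proud of the oven's front face.
- flap_lever (a joint): Angle of the exhaust-flap lever about its upright spindle, rad: 0 shut, 1.571 wide open (its range); grows counter-clockwise seen from above. Starts wide open (1.3 to 1.55). Stays where it is left; about 2 N at the knob moves it.
- flap_index (a joint): Angle at which the set index is locked on the dial scale, rad, on the same scale as the lever (somewhere from 0.35 to 0.95). The lever is to be brought to this angle.
- lever_knob (a point): Grip point on the upright black round knob at the lever's end: 18 mm in diameter, 40 mm tall above the lever's arm; this point is on its axis, 21 mm above the arm, 95 mm from the spindle. The point's y axis points from the spindle outwards along the lever, z up.
- lever_pivot (a point): Point on the lever's upright spindle, on the duct on the oven's roof, right of the drawer; fixed to the oven, x to the oven's back, z up. At lever angle 0 the lever points along this point's y axis (to the left), at 1.571 along its -x (towards the robot). This point is 28 mm lower than lever_knob.
- index_tip (a point): Lock screw at the end of the set index, a 7 mm wide black strip on the round aluminium dial plate under the lever, pointing out from the spindle; 80 mm from the spindle. The point's y axis points outwards along the index. Leave the index where it is.
- half1: Broken half of a tested bar, about 30 x 13 x 13 mm, lying among the whole bars on the mat; leave it. Origin near its centre.
- half2: Another broken half bar, about 30 x 13 x 13 mm, near the mat's edge; leave it.
- calliper: Digital calliper lying on the bench; bystander.
- wash_bottle: White bottle, 60 mm in diameter, 130 mm high, standing left of the oven; bystander.
- label_roll: Roll of paper labels, 68 mm in diameter, 38 mm high; bystander.
- weight: Steel calibration weight, 38 mm in diameter, 45 mm high; bystander.
- marker: Blue marker pen lying on the bench, 14 mm thick, about 130 mm long; bystander.
- dish: Shallow glass dish, 90 mm across; bystander.

How it is judged (in metres and radians):
On the way, in this order (a step that is already met when the one before it is completed fails the run):
1. every whole bar lies flat in a slot of the rack, with the drawer still open (x of bar1 in the frame of rack between -0.008 and 0.008 m and y of bar1 in the frame of rack between -0.088 and 0.088 m and z of each of bar1, bar2, bar3, bar4, bar5 in the frame of rack below 0.0095 m and angle between the x axis of each of bar1, bar2, bar3, bar4, bar5 and the x axis of rack, either way round below 0.12 rad and x of bar2 in the frame of rack between -0.008 and 0.008 m and y of bar2 in the frame of rack between -0.088 and 0.088 m and x of bar3 in the frame of rack between -0.008 and 0.008 m and y of bar3 in the frame of rack between -0.088 and 0.088 m and x of bar4 in the frame of rack between -0.008 and 0.008 m and y of bar4 in the frame of rack between -0.088 and 0.088 m and x of bar5 in the frame of rack between -0.008 and 0.008 m and y of bar5 in the frame of rack between -0.088 and 0.088 m and value of joint drawer above 0.1 m), for 0.2 s.
2. the cover plate is over both pins and flush on the rack (horizontal distance between cover and rack below 0.004 m and z of cover in the frame of rack below 0.017 m and angle between cover's own z axis and vertical below 0.03 rad and angle between the y axis of cover and the y axis of rack, either way round below 0.04 rad), for 0.2 s.
3. the drawer is home in its catch (value of joint drawer below 0.003 m), for 0.2 s.
4. the flap lever lines up with the set index (angle between the y axis of lever_knob and the y axis of index_tip, either way round below 0.08 rad), for 0.2 s.
At the end, for the whole second after the job is handed in: Every whole bar lies flat in a rack slot, centred within 8 mm along it; the cover is over both pins, level and flush (within 2 mm); the drawer is home (open less than 3 mm); the flap lever is within 0.08 rad (4.5 degrees) of the set index; all released and at rest (all of step 2 and x of bar1 in the frame of rack between -0.008 and 0.008 m and y of bar1 in the frame of rack between -0.088 and 0.088 m and z of each of bar1, bar2, bar3, bar4, bar5 in the frame of rack below 0.0095 m and angle between the x axis of each of bar1, bar2, bar3, bar4, bar5 and the x axis of rack, either way round below 0.12 rad and x of bar2 in the frame of rack between -0.008 and 0.008 m and y of bar2 in the frame of rack between -0.088 and 0.088 m and x of bar3 in the frame of rack between -0.008 and 0.008 m and y of bar3 in the frame of rack between -0.088 and 0.088 m and x of bar4 in the frame of rack between -0.008 and 0.008 m and y of bar4 in the frame of rack between -0.088 and 0.088 m and x of bar5 in the frame of rack between -0.008 and 0.008 m and y of bar5 in the frame of rack between -0.088 and 0.088 m and value of joint drawer below 0.003 m and angle between the y axis of lever_knob and the y axis of index_tip, either way round below 0.08 rad and velocity of joint flap_lever between -0.05 and 0.05 rad/s and linear speed of cover below 0.02 m/s); the robot touches nothing.
It fails at once if a broken half or a bystander is shifted by more than 5 cm (distance of any of half1, half2, calliper, wash_bottle, label_roll, weight, marker, dish from where it was at the start of the episode above 0.05 m).
It fails at once if the set index itself is shifted (distance of index_tip from where it was at the start of the episode above 0.006 m).
It fails at once if the drawer is slammed (moves inward faster than 0.4 m/s) (velocity of joint drawer below -0.4 m/s).
Of bar1, bar2, bar3, bar4, bar5 only 3 to 5 are there at a start; the rules pass over those that are not, and their reading is None.
At some moment in a run one of bar1, bar2, bar3, bar4, bar5, cover may be knocked a few centimetres aside while the robot is not near it.
Once in a run the grip may slacken for a moment while it holds something.
It also fails if it takes over 210 s, if anything falls off the work surface, if the arm or the gripper's body presses on something with over 40 N, if the wrist force passes 120 N, or if a joint passes its speed limit or range.

## Robot

A 6-joint arm with a two-finger parallel gripper is mounted at the origin on the work surface. World frame = base frame: x ahead of the robot, y to its left, z up, the work surface at z = 0. Lengths are in mm, angles in rad, forces in N, time in s.
With the tool pointing down it reaches from about 275 to 750 mm from the base axis. Payload 10.2 kg.
Tool frame: the origin (TCP) lies on the centre line of the jaws, within the pads' length; the fingertips stand 19 mm ahead of it and the grasp point (between the pads) is the TCP; z points along the fingers, y is the direction in which the jaws open and shut (so a half turn about z gives the same grasp; the last joint's range is limited). The gripper opens to 85 mm and grips with 20 to 120 N. Pads are 22 mm wide; open, the fingers measure 114 mm over their backs; the gripper's body (76 mm by 85 mm) begins 54 mm behind the grasp point. The pads swing forward as they close: fully open they stand 13 mm farther back than shut.
Start: joints at [-1.44, 0.313, 1.498, -0, 1.331, -0.223], TCP at [181.882, -492.494, 250.294] pointing down, gripper open.
Joint ranges: [-2.94, 2.94], [-0.97, 2.17], [0.19, 2.56], [-1.23, 4.37], [0.02, 3.11], [-2.88, 2.88]. Speed limits (rad/s): [2.39, 2.39, 3.01, 3.14, 3.14, 3.14].

## Interface

Orientations are given as a rotation vector (axis times angle).
In Python, from rig import arm, eyes gives the robot as it stands. The module is installed in compiled form; this text tells all that it offers. Calls block until the motion is done:
- arm.move_ptp(position, orientation): joint-space move of the TCP to a pose.
- arm.move_linear(position, v=150, orientation=None, contact_N=None): straight line of the TCP; orientation=None keeps the orientation; v is the mean speed in mm/s. With contact_N (N) it stops when the force on the tool has changed by that much, and returns True; else False.
- arm.movej(angles): joint-space move.
- arm.gripper_to(opening, grip_force=None): finger opening in mm; grip_force is the grip in N (None keeps the last); returns when the fingers have stopped.
- arm.hold(seconds).
- arm.inverse_kinematics(position, orientation): joint angles nearest the present ones, or None.
- arm.read_state(): the state.
- eyes.read_camera(name): name is "side" or "top"; returns (picture, depth): 384x512x3 uint8, blue, green, red; 384x512 float32, mm along the optical axis (not along the pixel's ray), 0 where there is no reading.
- eyes.get_calibration(name): a dict with "fx", "fy", "cx", "cy" (pixels), "k1" (the pictures are not rectified: a ray, as slopes to the right and down, at radius r is drawn at 1 + k1 r^2 times it, then the intrinsics apply), "position" and "orientation" of the camera in the world. Camera axes: x right, y up, looking along -z (the intrinsics and any distortion apply to the point x, -y, -z); pixel columns grow to the right and rows downward; lengths in mm; the calibration is good to about 2 mm. A picture is of the moment at which its call begins. get_calibration takes no time and is no camera call.
A pose or a line that the arm cannot do raises arm.Unreachable and nothing moves.
- arm.finish_job(): hands the job in, once; it reports no verdict.
Trained networks look in the newest picture that a camera, given by its name, has taken for a name from the list of things; names that differ only in an ending like _2 or _b are one class to them, and where a whole thing is asked for, a point or a joint stands for the part that bears it (a point fixed in the world has none). Each returns a list of dicts, best first, with "p" (0 to 1); they miss things now and then, are a little off and sometimes report something else, mostly with a low value. They report only what shows in the picture. A call takes as long as a camera call.
- eyes.trace(camera, thing): "mask" (384x512 bool, what is visible of it) and "box" ([centre column, centre row, width, height] in pixels, round what is visible of it).
The state is a dict: "t": time; "joint_positions": joint angles; "joint_vel": joint speeds; "joint_torque": joint torques, N m; "position": TCP position; "orientation": TCP orientation; "wrist_force": force on the tool from outside, world axes, zero at the start; "moment": the same for the moment, N m; "opening": finger opening in mm.
Only numpy, scipy, OpenCV 4.12 (cv2) and the standard library are available. Lean on these libraries where they do the work, as an engineer would, in place of code of your own. Each camera call takes 0.05 s, during which the arm holds its last target.

## Working session

There is one attempt and no reset: what is moved stays moved. The work goes in short steps, each a Python script; the robot and the scene stay as the last script left them, time stands still between calls to the robot, and variables do not carry over. Pictures are saved under pics/ and viewed, and the job is handed in when it is done.

```bash
ls; mkdir -p pics; cat > h.py <<'E'
import numpy as np, cv2
from rig import arm, eyes
from scipy.spatial.transform import Rotation as R
def shot(cam,name=None):
    im,d=eyes.read_camera(cam)
    if name: cv2.imwrite(f'pics/{name}.png',im)
    return im,d
def camR(c):
    o=np.array(c['orientation'],float)
    return R.from_rotvec(o).as_matrix() if o.shape==(3,) else (o if o.shape==(3,3) else R.from_quat(o).as_matrix())
def rays(cam,u,v):
    c=eyes.get_calibration(cam)
    K=np.array([[c['fx'],0,c['cx']],[0,c['fy'],c['cy']],[0,0,1.]])
    p=cv2.undistortPoints(np.stack([np.ravel(u),np.ravel(v)],-1).astype(np.float64).reshape(-1,1,2),K,np.array([c['k1'],0,0,0,0.])).reshape(-1,2)
    d=np.c_[p[:,0],-p[:,1],-np.ones(len(p))]
    return np.array(c['position'],float),d@camR(c).T
def pts(cam,u,v,depth):
    o,r=rays(cam,u,v); return o+r*np.ravel(depth)[:,None]
def atz(cam,u,v,z):
    o,r=rays(cam,u,v); return o+r*((z-o[2])/r[:,2])[:,None]
def proj(cam,P):
    c=eyes.get_calibration(cam); P=np.atleast_2d(P)
    q=(P-np.array(c['position']))@camR(c); x=q[:,0]/-q[:,2]; y=-q[:,1]/-q[:,2]
    s=1+c['k1']*(x*x+y*y); return np.c_[c['fx']*x*s+c['cx'],c['fy']*y*s+c['cy']]
E
python3 - <<'E'
from h import *
for c in('top','side'):
    im,d=shot(c,c+'0'); k=eyes.get_calibration(c); print(k); np.save(f'pics/{c}0d.npy',d)
print(arm.read_state())
E
```

```text
pics
{'fx': 382.51726973787817, 'fy': 382.51726973787817, 'cx': 255.80094057108633, 'cy': 197.0402148266449, 'k1': -0.020485250885216997, 'position': array([ 248.52164809,  -15.02151859, 1636.18823661]), 'orientation': array([ 0.16690516, -0.17115319, -1.56695861])}
{'fx': 463.9062609689427, 'fy': 463.9062609689427, 'cx': 251.44821664399868, 'cy': 193.15910948681358, 'k1': -0.013796607059438845, 'position': array([  97.20954771,  892.71423223, 1411.74697558]), 'orientation': array([ 0.20554755, -0.88981086, -2.51818475])}
{'t': 0.1, 'joint_positions': array([-1.44044863e+00,  3.13397652e-01,  1.49833681e+00,  8.73275672e-06,
        1.33099185e+00, -2.23401493e-01]), 'joint_vel': array([ 6.84624827e-05, -2.35783804e-03, -2.11380809e-03, -8.41057645e-04,
       -1.10943939e-03, -1.42102608e-03]), 'joint_torque': array([ 2.12225968e-03, -4.12898934e+01, -2.60142231e+01, -3.06762486e-04,
        2.98035593e-03,  1.41237720e-05]), 'position': array([ 181.83258365, -492.29568591,  249.79959301]), 'orientation': array([-3.09146507e+00, -5.52572745e-01, -9.60964949e-05]), 'wrist_force': array([-0.14175018, -0.80541267,  0.62730642]), 'moment': array([-0.01702185, -0.01028902,  0.01029725]), 'opening': 85.60481910174427}
```

View pics/top0.png

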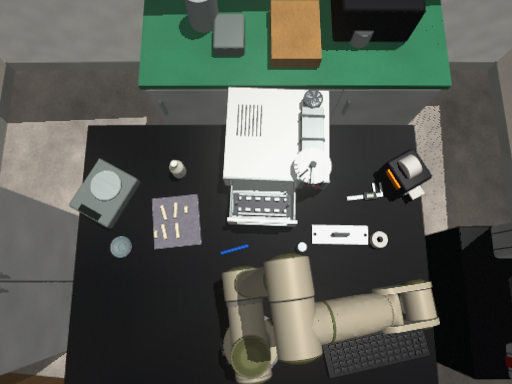

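View pics/side0.png

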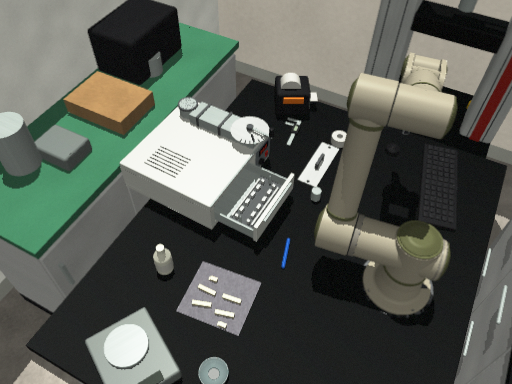

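```bash
python3 - <<'E'
from h import *
for c in('top','side'):
    im=cv2.imread(f'pics/{c}0.png')
    a=im[180:260,140:220] if c=='top' else im[255:340,170:270]
    cv2.imwrite(f'pics/{c}0mat.png',cv2.resize(a,None,fx=7,fy=7,interpolation=cv2.INTER_CUBIC))
    a=im[85:250,210:390] if c=='top' else im[90:250,120:350]
    cv2.imwrite(f'pics/{c}0ov.png',cv2.resize(a,None,fx=3.4,fy=3.4,interpolation=cv2.INTER_CUBIC))
    eyes.read_camera(c)
    for t in ['bar1','half1','cover','drawer','pin_left','pin_right','lever_knob','index_tip','drawer_front','rack']:
        for r in eyes.trace(c,t)[:7]:
            if r['p']>.2: print(c,t,round(r['p'],2),np.round(r['box'],1),r['mask'].sum())
E
```

```text
top bar1 0.6 [173.9 209.2   5.   15.7] 62
top bar1 0.55 [164.6 230.9  -1.1  12.6] 23
top bar1 0.37 [177.4 231.   10.9  10.2] 41
top half1 0.44 [260.7 203.6  71.2  48. ] 2913
top cover 0.55 [339.4 236.2  58.4  23. ] 1045
top drawer 0.62 [263.9 204.7  74.6  52.3] 3070
top pin_left 0.82 [263.3 204.3  67.8  42.7] 2940
top pin_right 0.9 [261.3 203.7  68.   42.3] 2912
top lever_knob 0.47 [310.  173.9   7.7  27.4] 139
top drawer_front 0.86 [261.2 201.2  68.   42.9] 2926
top rack 0.92 [260.8 201.5  69.2  46.4] 2959
side bar1 0.51 [215.2 280.1   9.4   4.4] 41
side bar1 0.47 [201.4 304.2  21.9   9.5] 94
side bar1 0.45 [225.4 315.1  18.1   7.5] 112
side bar1 0.44 [229.7 297.4  19.3   6.5] 71
side half1 0.56 [220.1 325.3  10.9   4.4] 26
side half1 0.53 [213.5 280.2   8.   10. ] 29
side cover 0.89 [317.4 163.8  39.2  43.7] 864
side drawer 0.67 [219.4 327.    6.4   3.3] 14
side drawer 0.62 [252.2 203.3  74.1  75.5] 3596
side pin_left 0.73 [256.8 201.6  79.2  78.1] 3657
side pin_right 0.95 [255.  201.9  86.3  78.9] 3667
side lever_knob 0.48 [259.4 133.1  31.5  14.6] 140
side index_tip 0.73 [230.9 299.7  19.   11.2] 94
side index_tip 0.68 [212.4 369.2  27.9  26.5] 658
side drawer_front 0.79 [253.2 200.1  80.5  80.1] 3651
side drawer_front 0.69 [261.8 131.2  32.4  17.6] 156
side rack 0.56 [255.4 200.3  85.7  74.7] 3580
```

```bash
python3 - <<'E'
from h import *
E
true
```

```text
(no output)
```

View pics/top0mat.png

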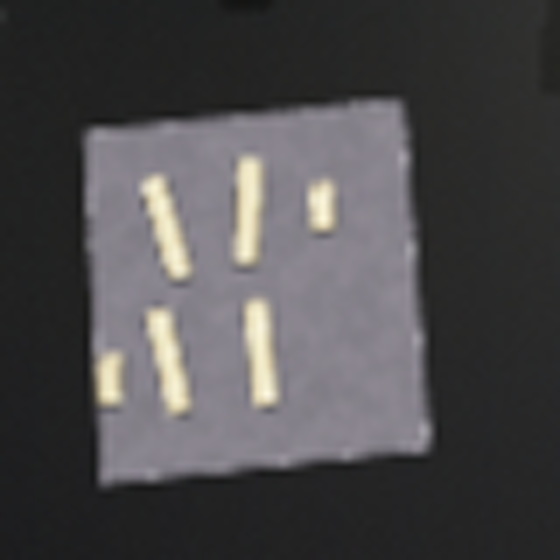

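View pics/top0ov.png

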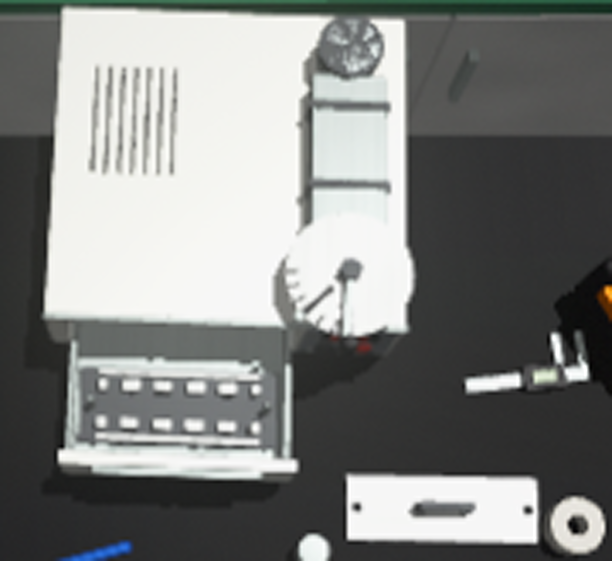

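View pics/side0mat.png

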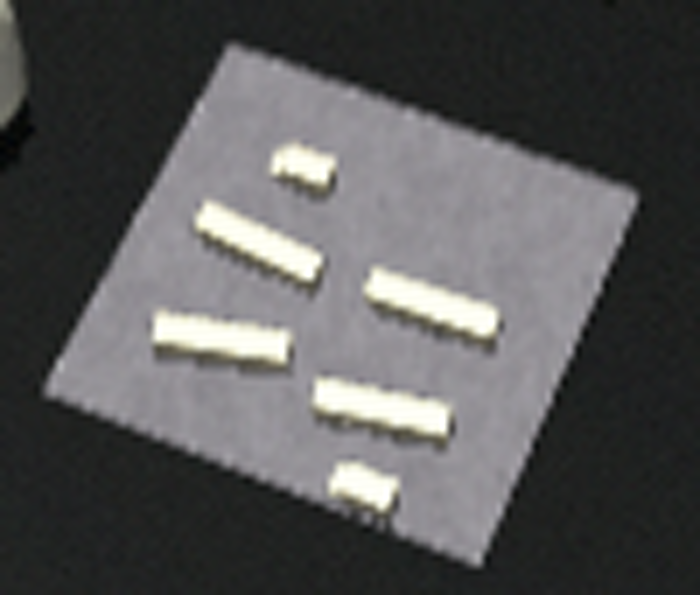

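View pics/side0ov.png

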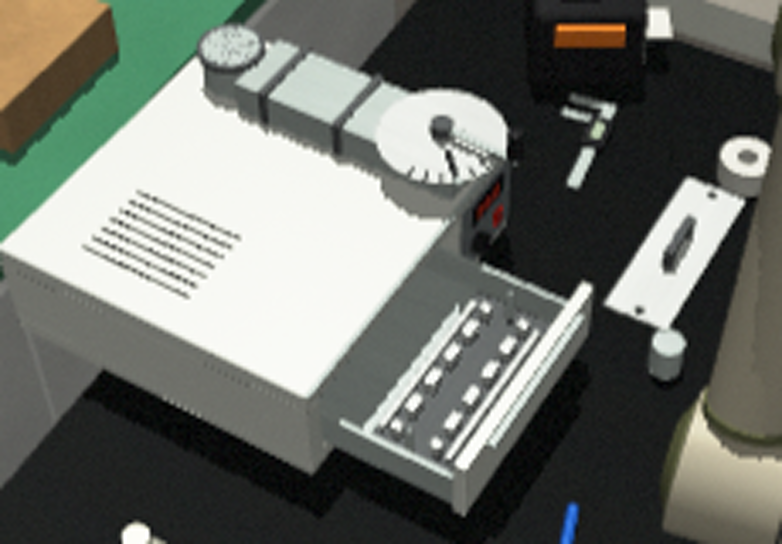

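```bash
python3 - <<'E'
from h import *
for c in('top','side'):
    im=cv2.imread(f'pics/{c}0.png'); d=np.load(f'pics/{c}0d.npy')
    vv,uu=np.mgrid[0:384,0:512]; P=pts(c,uu,vv,d).reshape(384,512,3)
    np.save(f'pics/{c}0P.npy',P)
    # bars
    f=im.astype(int); cream=(f[...,2]>180)&(f[...,2]-f[...,0]>15)
    box=(slice(185,255),slice(145,210)) if c=='top' else (slice(255,340),slice(170,270))
    m=np.zeros((384,512),np.uint8); m[box]=cream[box]
    n,l,s,cc=cv2.connectedComponentsWithStats(m,connectivity=4)
    for i in range(1,n):
        if s[i,4]<8: continue
        v,u=np.where(l==i)
        w=np.ones(len(u)); Q=atz(c,u,v,13 if c=='top' else 10)[:,:2]
        mu=Q.mean(0); C=np.cov((Q-mu).T); e,V=np.linalg.eigh(C); a=np.arctan2(V[1,1],V[0,1])
        print(c,np.round(cc[i],1),s[i,4],'xy',np.round(mu,1),'len',np.round(np.sqrt(12*e[::-1]),1),'ang',round((a+np.pi/2)%np.pi-np.pi/2,3),'z',np.round(np.median(P[v,u,2]),1))
    # heights
    for nm,(u,v) in dict(table=(300,330) if c=='side' else (200,300),mat=(195,215) if c=='top' else (235,275),roof=(275,150) if c=='top' else (200,180)).items(): print(nm,P[v-2:v+3,u-2:u+3].reshape(-1,3).mean(0).round(1),P[v-2:v+3,u-2:u+3,2].std().round(2))
E
```

```text
top [175.  209.7] 45 xy [548.5 328.9] len [66.8 12.1] ang 0.035 z 15.6
top [163.2 211.7] 50 xy [539.5 379.5] len [65.  14.6] ang 0.339 z 14.1
top [185.5 209. ] 24 xy [551.3 283.6] len [27.7 15.9] ang 0.055 z 14.0
top [176.7 229.9] 50 xy [460.7 317.9] len [64.5 14.3] ang 0.14 z 14.1
top [163.5 230.8] 52 xy [457. 374.] len [65.1 14.8] ang 0.266 z 15.0
top [155.  233.3] 21 xy [446.2 409.7] len [31.2 11.8] ang 0.017 z 15.4
table [170.3 212.4   0.3] 3.4
mat [526.9 243.5   1.6] 3.78
roof [770.3 -98.7 149.5] 3.92
side [212.2 276.5] 12 xy [557.2 273.6] len [26.3 10.5] ang 0.509 z 4.7
side [203.  285.5] 12 xy [566.8 317.1] len [32.8  4.5] ang 0.04 z 6.3
side [204.4 289.6] 23 xy [554.8 327.7] len [60.5  5.5] ang -0.013 z 15.2
side [231.2 295.9] 25 xy [465.4 305.6] len [66.3  4.7] ang 0.152 z 3.8
side [195.2 299.9] 9 xy [561.8 373.5] len [27.7  3.8] ang 0.441 z 2.8
side [197.8 303.7] 14 xy [547.2 381. ] len [42.1  4.1] ang 0.345 z 14.1
side [218.5 324.4] 8 xy [452.3 409.8] len [17.6  6.6] ang 0.153 z 10.0
table [218.3 301.4   1.4] 2.82
mat [494.1 228.3   2.1] 2.89
roof [748.5  23.9 148.6] 2.79
```

```bash
cat >> h.py <<'E'
from scipy.optimize import minimize
def box(cx,cy,th,L,W,z0,z1):
    b=np.array([[i*L/2,j*W/2,z] for i in(-1,1) for j in(-1,1) for z in(z0,z1)])
    c,s=np.cos(th),np.sin(th)
    return np.c_[cx+c*b[:,0]-s*b[:,1],cy+s*b[:,0]+c*b[:,1],b[:,2]]
def fill(cam,P,S=8):
    p=proj(cam,P); o=np.floor(p.min(0))-3
    h=cv2.convexHull(((p-o+0.5)*S).astype(np.float32)).astype(np.int32)
    sz=np.ceil(p.max(0)-o).astype(int)+4
    m=np.zeros((sz[1]*S,sz[0]*S),np.float32); cv2.fillConvexPoly(m,h,1.)
    m=cv2.resize(m,(sz[0],sz[1]),interpolation=cv2.INTER_AREA)
    return m,o.astype(int)
def creamness(im):
    f=im.astype(float); s=np.clip((f[...,2]-f[...,0]+2)/30,0,1)*np.clip((f[...,2]-110)/60,0,1)
    return s
def fitbar(cam,S,x0,z0=1.5,L=64,W=13,H=13):
    def cost(q):
        m,o=fill(cam,box(q[0],q[1],q[2],L,W,z0,z0+H))
        sub=S[o[1]:o[1]+m.shape[0],o[0]:o[0]+m.shape[1]]
        if sub.shape!=m.shape: return 1e3
        return float(((sub-m)**2).sum()-(sub**2).sum())
    r=minimize(cost,x0,method='Nelder-Mead',options=dict(initial_simplex=np.array([x0,np.add(x0,[6,0,0]),np.add(x0,[0,6,0]),np.add(x0,[0,0,.15])]),xatol=.05,fatol=.01))
    return r.x,r.fun
E
python3 - <<'E'
from h import *
G=[[548.5,328.9,.035],[539.5,379.5,.339],[460.7,317.9,.14],[457,374,.266]]
for g in G:
    for c in('top','side'):
        S=creamness(cv2.imread(f'pics/{c}0.png')); x,f=fitbar(c,S,g); print(c,np.round(x,2),round(f,1))
im=cv2.imread('pics/side0.png'); print(im[295:300,226:236].tolist()[2], im[270,240])
cv2.imwrite('pics/cr.png',cv2.resize((creamness(im)[255:340,170:270]*255).astype(np.uint8),None,fx=6,fy=6))
E
```

```text
top [ 5.4964e+02  3.2928e+02 -1.0000e-02] -50.5
side [5.5102e+02 3.2173e+02 1.0000e-02] -14.8
top [5.3924e+02 3.7979e+02 3.2000e-01] -52.0
side [5.4022e+02 3.7171e+02 3.3000e-01] -12.9
top [4.6170e+02 3.1841e+02 1.4000e-01] -53.6
side [4.6199e+02 3.1033e+02 1.4000e-01] -10.1
top [4.5650e+02 3.7452e+02 2.6000e-01] -54.3
side [4.5709e+02 3.6663e+02 2.8000e-01] -3.7
[[236, 251, 250], [245, 253, 253], [243, 253, 253], [243, 253, 253], [242, 253, 253], [242, 253, 253], [244, 253, 253], [232, 249, 249], [216, 233, 234], [210, 225, 226]] [32 33 31]
```

View pics/cr.png

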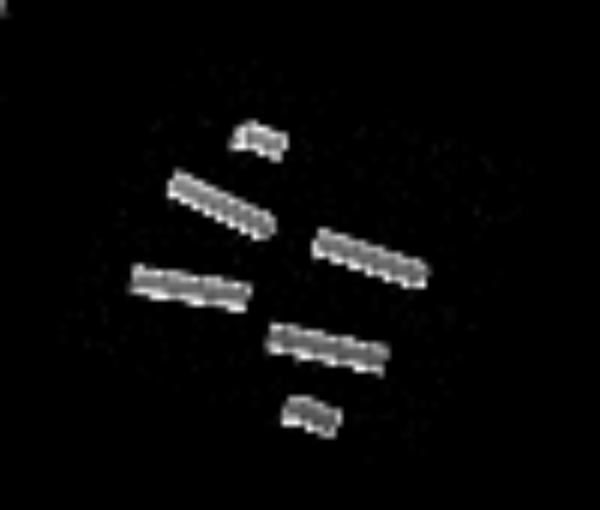

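```bash
cat >> h.py <<'E'
def creamness(im):
    return np.clip((im[...,1].astype(float)-150)/70,0,1)
E
python3 - <<'E'
from h import *
G=[[548.5,328.9,.035],[539.5,379.5,.339],[460.7,317.9,.14],[457,374,.266]]
for g in G:
    for c in('top','side'):
        S=creamness(cv2.imread(f'pics/{c}0.png')); x,f=fitbar(c,S,g); print(c,np.round(x,3).tolist(),round(f,1))
E
```

```text
top [550.08, 329.764, 0.037] -29.9
side [551.264, 321.409, -0.005] -67.7
top [539.5, 379.5, 0.339] -30.0
side [540.652, 371.479, 0.326] -71.9
top [460.689, 319.177, 0.133] -32.5
side [462.728, 309.984, 0.136] -71.4
top [457.572, 374.944, 0.276] -30.4
side [457.742, 366.282, 0.29] -74.9
```

```bash
cat >> h.py <<'E'
def down(th): return (R.from_euler('z',th)*R.from_euler('x',np.pi)).as_rotvec()
def st(msg=''):
    s=arm.read_state(); print(msg,'t',round(s['t'],2),'p',s['position'].round(1),'F',s['wrist_force'].round(1),'op',round(s['opening'],1),'j6',round(s['joint_positions'][5],2)); return s
E
python3 - <<'E'
from h import *
arm.gripper_to(44,40)
arm.move_ptp([380,100,260],down(0.1)); st()
x,y,th=461.5,314.6,.135
arm.move_ptp([x,y,110],down(th)); st()
shot('top','top1'); shot('side','side1')
print(arm.move_linear([x,y,25],v=80,contact_N=8)); st()
arm.gripper_to(5,40); st('grip')
arm.move_linear([x,y,150],v=120); st()
for c in('top','side'): shot(c,c+'2')
E
```

```text
t 3.92 p [380.2  99.6 260. ] F [ 0.1 -0.1  0.4] op 44.1 j6 1.43
 t 4.98 p [462.1 313.9 110.9] F [ 0.4 -0.2 -0.1] op 44.1 j6 1.82
False
 t 6.29 p [461.8 314.7  25.5] F [ 0.4 -0.6 -0.3] op 43.8 j6 1.82
grip t 6.67 p [461.8 314.7  25.5] F [-0.6 -0.2  6.1] op 11.9 j6 1.82
 t 7.87 p [461.2 314.5 149.2] F [-0.6  0.4 -0.4] op 11.7 j6 1.82
```

```bash
python3 - <<'E'
from h import *
a=cv2.imread('pics/side2.png')[200:330,160:300]; b=cv2.imread('pics/top2.png')[170:270,130:240]
cv2.imwrite('pics/s2c.png',cv2.resize(a,None,fx=5,fy=4.5,interpolation=3)); cv2.imwrite('pics/t2c.png',cv2.resize(b,None,fx=5,fy=5,interpolation=3))
for c in('side','top'):
    im=cv2.imread(f'pics/{c}2.png');S=creamness(im)
    print(c,fitbar(c,S,[461,314.5,.135],z0=125.5))
    for g in [[548.5,325,.035],[539.5,376,.339],[457,370,.28]]: print(fitbar(c,S,g))
E
```

```text
side (array([522.89844302, 317.3782767 ,  -0.82742906]), np.float64(39.29658900669642))
(array([5.50950470e+02, 3.21448104e+02, 2.00320076e-03]), np.float64(-68.83353794642858))
(array([5.41053670e+02, 3.71362396e+02, 3.33344345e-01]), np.float64(-72.41891043526783))
(array([4.62517497e+02, 3.67003049e+02, 2.78510054e-01]), np.float64(18.765359933035725))
top (array([4.56639535e+02, 3.11787824e+02, 3.56036907e-01]), np.float64(-0.383670479910716))
(array([5.53789102e+02, 3.25928191e+02, 1.60280957e-01]), np.float64(23.960330636160712))
(array([5.40988829e+02, 4.16186814e+02, 4.65520370e-02]), np.float64(-1.4314453124999957))
(array([4.56463477e+02, 3.64547840e+02, 3.42821502e-01]), np.float64(29.652657645089285))
```

View pics/s2c.png

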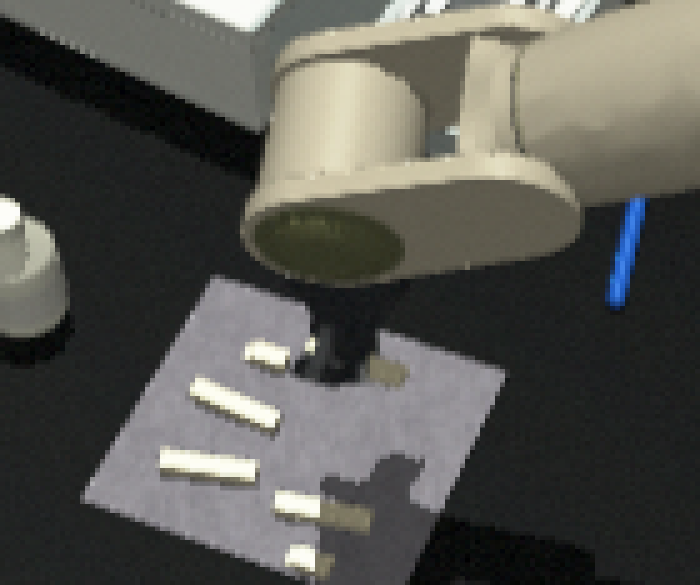

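View pics/t2c.png

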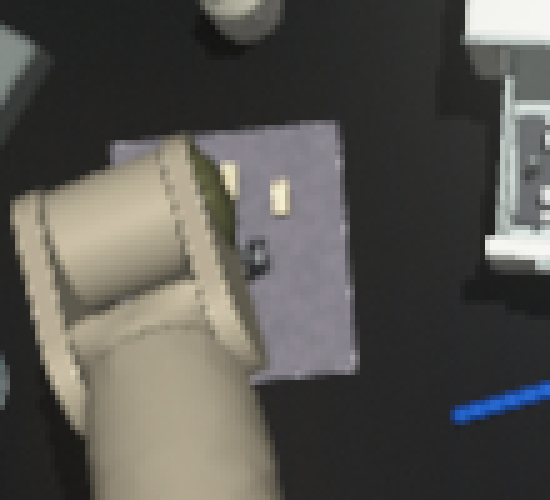

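```bash
python3 - <<'E'
from h import *
im=cv2.imread('pics/side2.png')
print(proj('side',box(461.2,314.5,.135,64,13,125.2,138.2)).round(1))
a=cv2.resize(im[262:300,210:255],None,fx=14,fy=14,interpolation=cv2.INTER_NEAREST)
for dy,col in((0,(0,0,255)),(4,(0,255,0)),(-4,(255,0,0))):
    p=proj('side',box(461.2,314.5+dy,.135,64,13,125.2,138.2)); h=cv2.convexHull(((p-[210,262]+.5)*14).astype(np.float32)).astype(int)
    cv2.polylines(a,[h],True,col,1)
cv2.imwrite('pics/s2d.png',a)
E
```

```text
[[240.5 283.4]
 [240.5 281.4]
 [239.  287. ]
 [238.9 285. ]
 [221.3 276.9]
 [221.1 274.9]
 [219.6 280.4]
 [219.5 278.4]]
```

View pics/s2d.png

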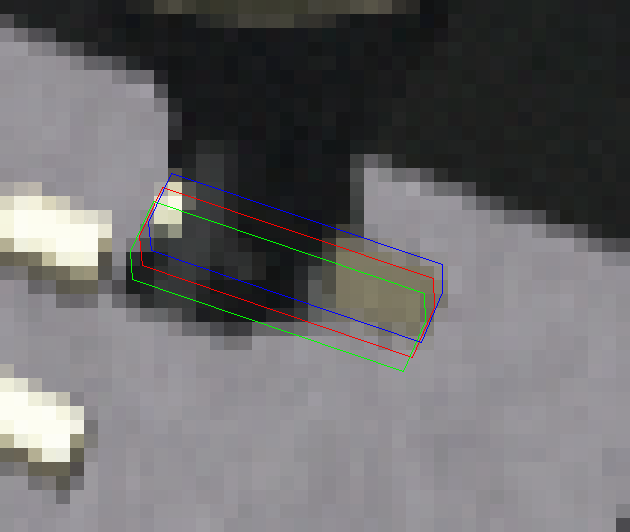

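```bash
python3 - <<'E'
from h import *
for c in('top','side'):
    im=cv2.imread(f'pics/{c}0.png')
    a=im[170:235,220:305] if c=='top' else im[160:245,205:300]
    cv2.imwrite(f'pics/{c}rk.png',cv2.resize(a,None,fx=8,fy=7 if c=='side' else 8,interpolation=3))
E
```

```text
(no output)
```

View pics/toprk.png

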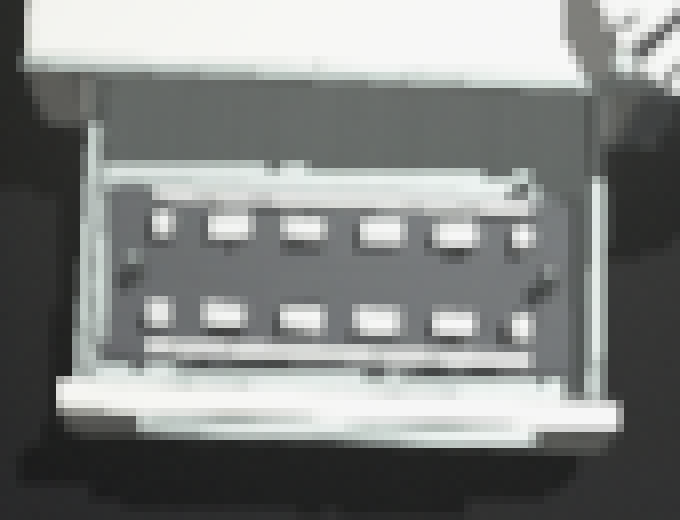

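View pics/siderk.png

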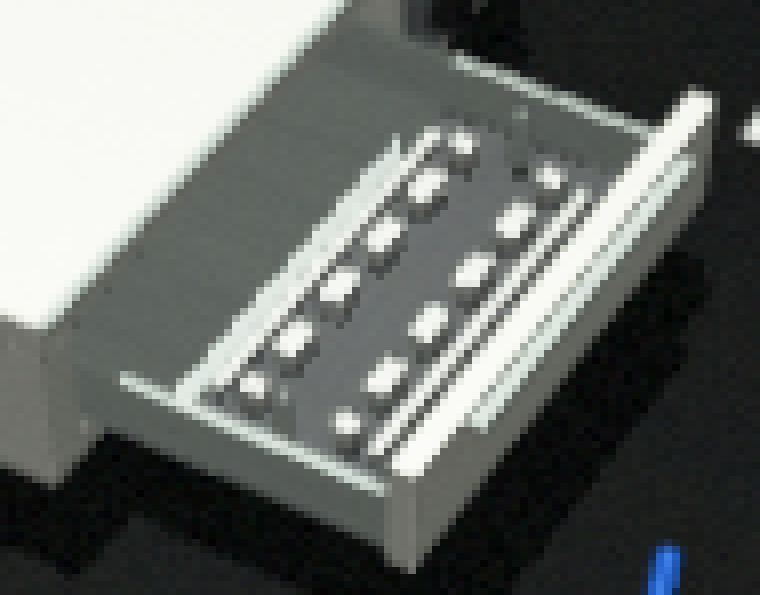

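```bash
cat >> h.py <<'E'
from scipy.optimize import least_squares
def fitpat(W,M):
    # rigid 2d: W ~ c + R(th) M
    f=lambda q:(np.c_[q[0]+np.cos(q[2])*M[:,0]-np.sin(q[2])*M[:,1],q[1]+np.sin(q[2])*M[:,0]+np.cos(q[2])*M[:,1]]-W).ravel()
    r=least_squares(f,[*W.mean(0),0]); return r.x,r.fun.reshape(-1,2)
def blob(im,u,v,r=3.2,thr=150):
    g=np.clip(im[...,1].astype(float)-thr,0,90)
    vv,uu=np.mgrid[0:384,0:512]; w=g*((abs(uu-u)<=r)&(abs(vv-v)<=r)); return (w*uu).sum()/w.sum(),(w*vv).sum()/w.sum()
E
python3 - <<'E'
from h import *
M=np.array([[24,60],[24,20],[24,-20],[24,-60],[-24,60],[-24,20],[-24,-20],[-24,-60]],float)
T=np.array([[228,222],[302,229],[380,230],[455,236],[222,314],[302,320],[376,322],[453,324]])/8.+[220,170]-.5
Sd=np.array([[295,340],[340,290],[382,237],[427,188],[384,378],[429,325],[473,272],[515,222]])/[8.,7]+[205,160]-.5
for c,U,r in(('top',T,3),('side',Sd,3)):
    im=cv2.imread(f'pics/{c}0.png')
    B=np.array([blob(im,*u,r=r,thr=165) for u in U]); print(c,(B-U).round(1).tolist())
    W=atz(c,B[:,0],B[:,1],66.5)[:,:2]
    q,e=fitpat(W,M); print(q.round(3)); print(e.round(1).tolist())
E
```

```text
top [[0.3, 0.4], [0.2, -0.2], [0.3, 0.0], [0.2, -0.4], [0.2, 0.1], [0.1, -0.3], [0.2, -0.1], [0.1, -0.0]]
[ 5.62861e+02 -4.63800e+01 -4.20000e-02]
[[0.1, 0.8], [0.1, -0.5], [-0.3, 0.7], [-0.5, -0.2], [0.2, -0.5], [0.0, 0.7], [0.3, -0.4], [0.1, -0.6]]
side [[-0.2, -0.2], [-0.5, -0.9], [0.1, -0.4], [-0.3, -0.5], [0.2, -0.2], [0.1, -0.3], [-0.1, -0.1], [-0.1, -0.1]]
[ 5.6349e+02 -5.0099e+01 -4.3000e-02]
[[0.3, -0.3], [-1.3, 0.4], [0.0, 0.4], [-0.4, 0.2], [0.4, 0.1], [0.3, 0.0], [0.4, -0.3], [0.2, -0.5]]
```

```bash
cat >> h.py <<'E'
RK=np.array([563.2,-48.2]); RY=-0.042
def rk(x,y,rc=None):
    c,s=np.cos(RY),np.sin(RY); rc=RK if rc is None else rc
    return rc+np.array([c*x-s*y,s*x+c*y])
E
python3 - <<'E'
from h import *
p=rk(0,-40)
arm.move_ptp([460,200,230],down(0)); 
arm.move_ptp([*p,180],down(RY)); st()
arm.move_linear([*p,100],v=120); arm.hold(.2); s=st()
for c in('top','side'): shot(c,c+'3')
im=cv2.imread('pics/side3.png')
u0,v0,k=205,150,7
a=cv2.resize(im[v0:v0+85,u0:u0+95],None,fx=k,fy=k,interpolation=cv2.INTER_NEAREST)
for dy,col in((0,(0,0,255)),(4,(0,255,0)),(-4,(255,0,0))):
    p=proj('side',box(s['position'][0],s['position'][1]+dy,RY,64,13,s['position'][2]-24,s['position'][2]-11)); h=cv2.convexHull(((p-[u0,v0]+.5)*k).astype(np.float32)).astype(int)
    cv2.polylines(a,[h],True,col,1)
cv2.imwrite('pics/s3d.png',a)
E
```

```text
t 9.77 p [561.6 -86.7 180. ] F [ 0.2  1.1 -0.8] op 11.8 j6 1.25
 t 10.78 p [561.8 -88.2 100.7] F [0.8 0.5 0.1] op 11.9 j6 1.25
```

View pics/s3d.png

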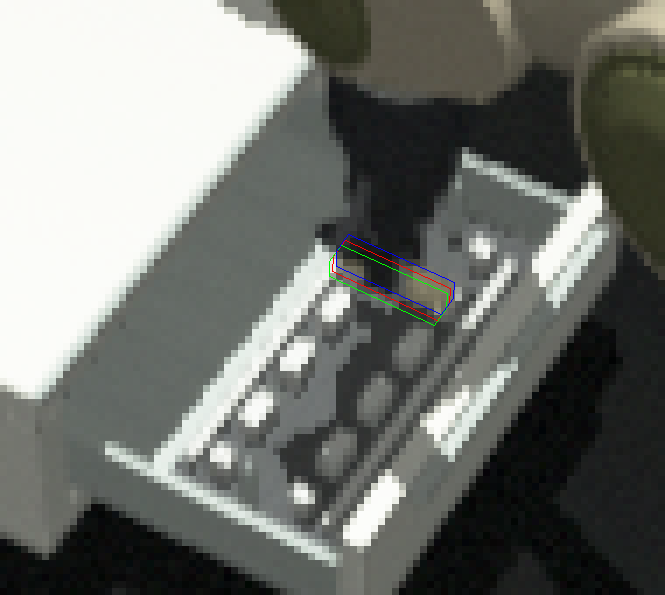

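```bash
python3 - <<'E'
from h import *
im=cv2.imread('pics/top3.png'); cv2.imwrite('pics/t3c.png',cv2.resize(im[170:260,200:320],None,fx=6,fy=6,interpolation=cv2.INTER_NEAREST))
E
```

```text
(no output)
```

View pics/t3c.png

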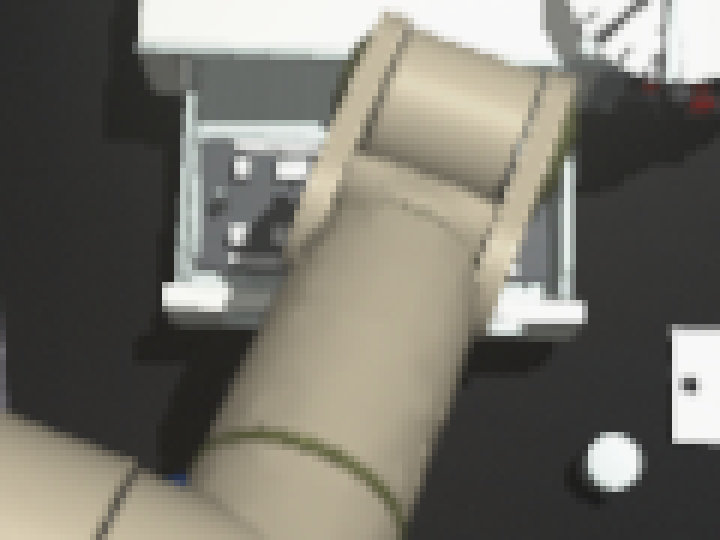

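```bash
cat >> h.py <<'E'
def overlay(im,out,u0,v0,w,h,k,cam,polys):
    a=cv2.resize(im[v0:v0+h,u0:u0+w],None,fx=k,fy=k,interpolation=cv2.INTER_NEAREST)
    for P,col in polys:
        p=proj(cam,P); hh=cv2.convexHull(((p-[u0,v0]+.5)*k).astype(np.float32)).astype(int); cv2.polylines(a,[hh],True,col,1)
    cv2.imwrite(out,a)
E
python3 - <<'E'
from h import *
im=cv2.imread('pics/side3.png'); im=np.clip(im.astype(float)*1.6,0,255).astype(np.uint8)
overlay(im,'pics/s3e.png',247,178,28,24,26,'side',[(box(561.8,-88.2+d,RY,64,13,76.7,89.7),c) for d,c in((0,(0,0,255)),(4,(0,255,0)),(-4,(255,80,0)))])
E
```

```text
(no output)
```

View pics/s3e.png

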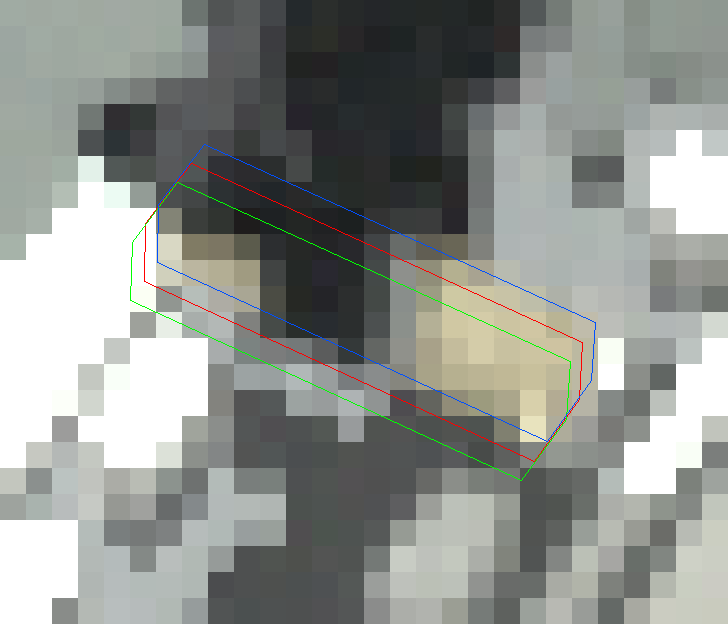

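```bash
sed -i 's/^RK=.*/RK=np.array([563.2,-47.5]); RY=-0.042/' h.py
python3 - <<'E'
from h import *
p=rk(0,-40)
arm.move_linear([*p,95],v=80); st()
print(arm.move_linear([*p,74],v=25,contact_N=4)); s=st()
shot('side','side4')
E
```

```text
t 11.13 p [561.3 -87.3  94.6] F [-0.   0.5  0.3] op 12.2 j6 1.25
True
 t 11.92 p [561.4 -87.4  74.4] F [0.  1.3 4.3] op 11.6 j6 1.25
```

```bash
python3 - <<'E'
from h import *
p=rk(0,-40); z=arm.read_state()['position'][2]
arm.gripper_to(24); st()
arm.move_linear([*p,150],v=120); st()
arm.move_ptp([480,150,200],down(0)); arm.gripper_to(36)
for c in('top','side'): shot(c,c+'5')
im=cv2.imread('pics/side5.png'); cv2.imwrite('pics/s5c.png',cv2.resize(im[150:350,160:310],None,fx=5,fy=3,interpolation=3)[:, :])
for g in [[548.5,329,.035],[539.5,379.5,.339],[457,374.5,.266]]:
    for c in('top','side'):
        S=creamness(cv2.imread(f'pics/{c}5.png')); x,f=fitbar(c,S,np.add(g,[0,-8*(c=='side'),0])); print(c,np.round(x,3).tolist(),round(f,1))
cv2.imwrite('pics/s5c.png',cv2.resize(im[160:340,165:305],None,fx=4,fy=3.3,interpolation=3))
E
```

```text
t 12.24 p [560.7 -87.2  73.6] F [ 0.3  0.1 -0.2] op 23.7 j6 1.25
 t 13.03 p [561.1 -87.3 149.3] F [-0.2  0.1  0.5] op 24.0 j6 1.25
top [550.322, 330.096, 0.009] -29.9
side [550.754, 321.465, -0.01] -69.4
top [539.41, 380.569, 0.338] -30.7
side [540.545, 371.387, 0.328] -73.8
top [456.855, 374.812, 0.269] -30.5
side [457.217, 365.635, 0.279] -76.6
```

View pics/s5c.png

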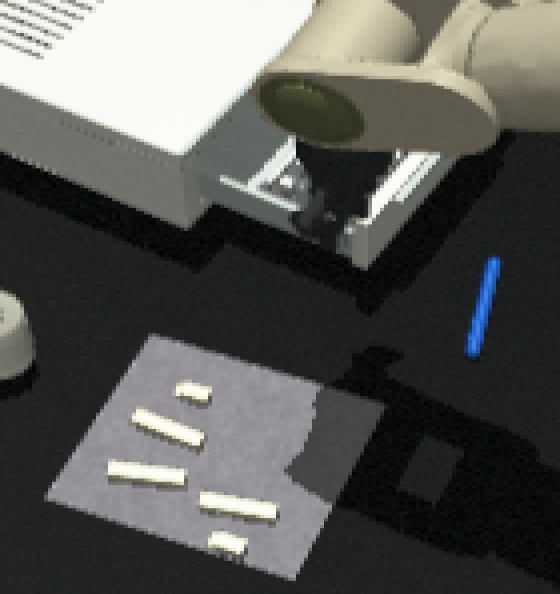

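```bash
cat >> h.py <<'E'
def pick(x,y,th,op=30,z=25,zt=170):
    arm.gripper_to(op,40)
    arm.move_ptp([x,y,90],down(th))
    c=arm.move_linear([x,y,z],v=80,contact_N=8); s=st('down %s'%c)
    arm.gripper_to(5,40); s=st('grip')
    arm.move_linear([x,y,zt],v=200); return st('up')
def place(y,zc=74,rel=24):
    p=rk(0,y)
    arm.move_ptp([480,120,200],down(0))
    arm.move_ptp([*p,130],down(RY)); arm.move_linear([*p,96],v=80); st('hover')
    c=arm.move_linear([*p,zc],v=25,contact_N=4); s=st('contact %s'%c)
    return c,s
def release(y,rel=24):
    p=rk(0,y); arm.gripper_to(rel); arm.move_linear([*p,150],v=150); st('rel')
E
python3 - <<'E'
from h import *
s=pick(457.2,369.8,.275,26)
if s['opening']>9:
    c,s=place(0)
    if c and s['position'][2]<78: release(0)
E
```

```text
down False t 16.6 p [457.5 370.   25.5] F [ 1.  -0.8  0.8] op 26.3 j6 1.78
grip t 16.87 p [457.5 370.   25.7] F [-0.2 -1.   4.8] op 11.8 j6 1.78
up t 17.74 p [456.7 369.5 168.7] F [-0.4  0.5 -1.3] op 11.5 j6 1.78
hover t 20.12 p [563.3 -47.3  96.3] F [ 0.1 -0.2 -0.4] op 11.6 j6 1.32
contact True t 20.93 p [563.2 -47.5  74.7] F [0.5 0.7 5. ] op 11.7 j6 1.32
rel t 21.87 p [562.8 -47.4 149.1] F [ 0.1 -0.1  0.1] op 24.4 j6 1.32
```

```bash
python3 - <<'E'
from h import *
s=pick(540,376,.333,32)
if s['opening']>9:
    c,s=place(40)
    if c and s['position'][2]<78: release(40)
arm.move_ptp([460,160,230],down(0))
for c in('top','side'): shot(c,c+'6')
cv2.imwrite('pics/s6c.png',cv2.resize(cv2.imread('pics/side6.png')[130:340,165:345],None,fx=4.2,fy=2.8,interpolation=3))
cv2.imwrite('pics/t6c.png',cv2.resize(cv2.imread('pics/top6.png')[170:260,140:310],None,fx=4.5,fy=4.5,interpolation=3))
for g in [[548.5,329,.035]]:
    for c in('top','side'):
        S=creamness(cv2.imread(f'pics/{c}6.png')); x,f=fitbar(c,S,np.add(g,[0,-8*(c=='side'),0])); print(c,np.round(x,3).tolist(),round(f,1))
E
```

```text
down False t 24.66 p [540.3 376.2  25.6] F [ 0.1 -0.1 -0.1] op 32.2 j6 1.67
grip t 24.96 p [540.4 376.2  25.8] F [-1.  -0.4  3.8] op 11.8 j6 1.67
up t 25.83 p [539.5 375.7 168.5] F [-0.2  0.1 -1.9] op 11.3 j6 1.67
hover t 28.15 p [565.   -7.3  96.3] F [-0.2  0.2  0.4] op 11.4 j6 1.39
contact True t 28.96 p [564.9  -7.5  74.7] F [-0.1 -0.4  5. ] op 11.4 j6 1.39
rel t 29.89 p [564.4  -7.5 149.1] F [-0.1 -0.1 -0.7] op 23.5 j6 1.39
top [550.168, 329.834, 0.034] 9.8
side [550.666, 321.803, 0.019] -70.4
```

View pics/s6c.png

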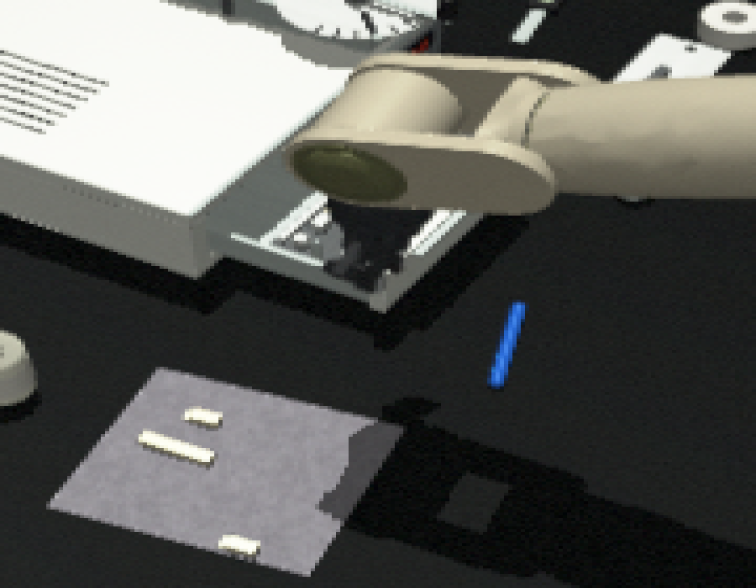

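View pics/t6c.png

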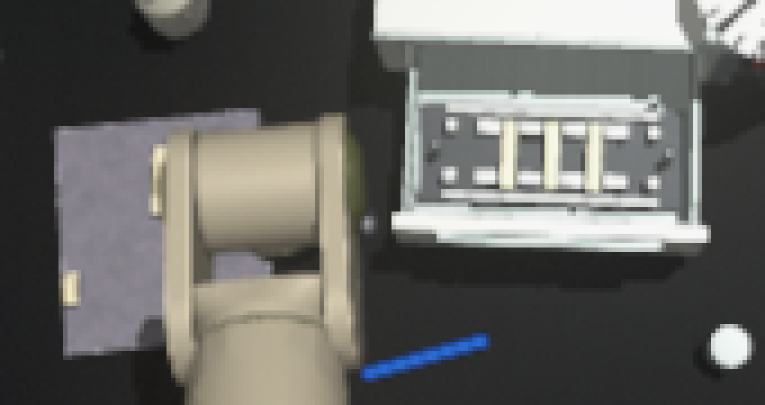

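```bash
python3 - <<'E'
from h import *
x,y,th=550.4,325.8,.018
arm.gripper_to(76,30)
arm.move_ptp([x,y,100],down(th+np.pi/2)); st()
c=arm.move_linear([x,y,10],v=30,contact_N=4); s=st('contact %s'%c)
shot('side','side7')
E
```

```text
t 32.61 p [550.6 325.5 100.5] F [-0.8  0.3  1.2] op 76.0 j6 0.33
contact True t 35.25 p [550.4 325.8  12.4] F [ 0.2 -1.   5.4] op 76.2 j6 0.33
```

```bash
python3 - <<'E'
from h import *
s=arm.read_state(); x,y=s['position'][:2]
arm.move_linear([x,y,19.5],v=40); st()
arm.gripper_to(50,30); st('grip')
arm.move_linear([x,y,150],v=100); st('up')
shot('side','side8'); im=cv2.imread('pics/side8.png')
cv2.imwrite('pics/s8c.png',cv2.resize(im[200:330,160:300],None,fx=5,fy=4.5,interpolation=3))
E
```

```text
t 35.65 p [550.5 325.8  19.7] F [-0.5  0.3  0.1] op 76.2 j6 0.33
grip t 35.92 p [550.5 325.8  19.6] F [-1.  -0.3  3.5] op 62.9 j6 0.33
up t 37.38 p [550.2 325.7 149.3] F [ 0.2 -0.7  0.5] op 63.5 j6 0.33
```

View pics/s8c.png

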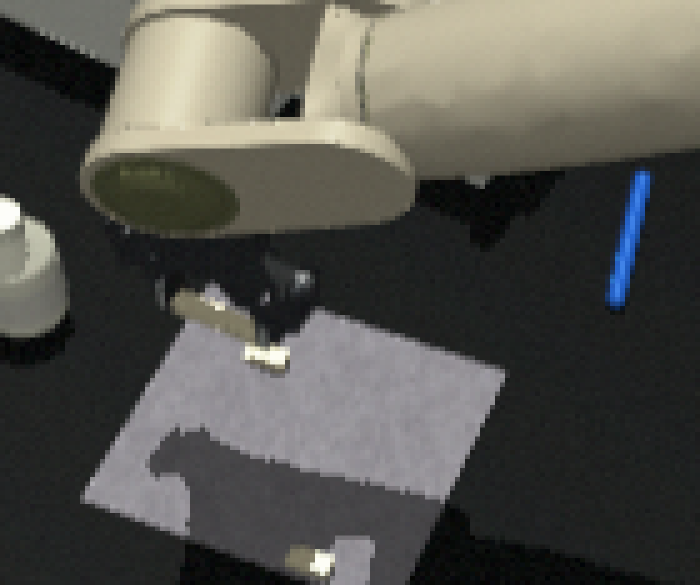

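```bash
python3 - <<'E'
from h import *
im=cv2.imread('pics/side8.png')
overlay(np.clip(im*1.3,0,255).astype(np.uint8),'pics/s8e.png',186,252,40,34,18,'side',[(box(550.2,325.7+d,.018,64,13,131.2,144.2),c) for d,c in((0,(0,0,255)),(-4,(255,80,0)))])
p=rk(0,80); th=RY+np.pi/2
arm.move_ptp([480,120,220],down(th))
arm.move_ptp([*p,150],down(th)); arm.move_linear([*p,96],v=80); arm.hold(.2); s=st('hover')
im,_=shot('side','side9'); x,y,z=s['position']
overlay(np.clip(im*1.3,0,255).astype(np.uint8),'pics/s9e.png',215,170,70,60,10,'side',[(box(x,y+d,RY,64,13,z-18.2,z-5.2),c) for d,c in((0,(0,0,255)),(-3,(255,80,0)))])
E
```

```text
hover t 39.98 p [566.8  32.4  96.5] F [-0.1  0.5 -0.5] op 62.7 j6 -0.11
```

View pics/s8e.png

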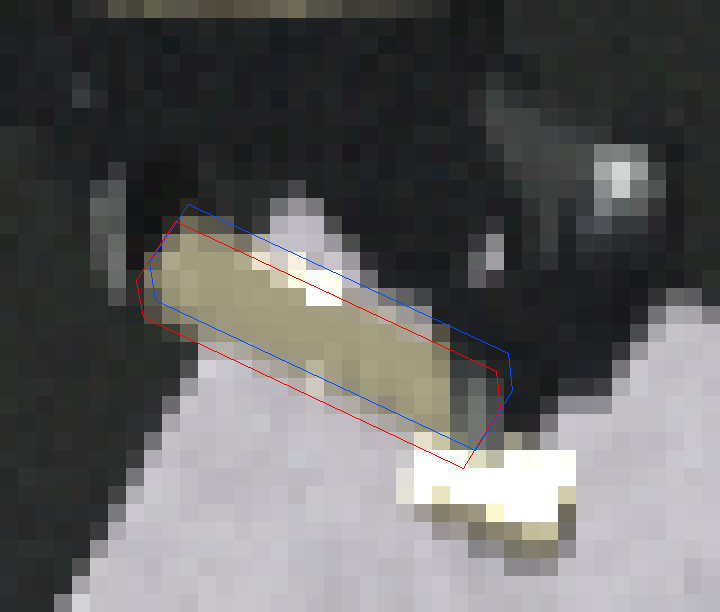

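View pics/s9e.png

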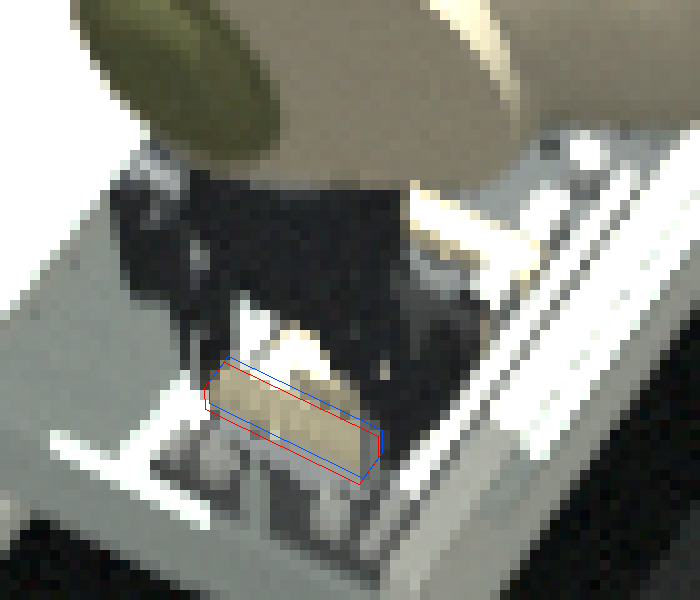

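```bash
python3 - <<'E'
from h import *
p=rk(0,80)
c=arm.move_linear([*p,71],v=20,contact_N=3); s=st('contact %s'%c)
im,_=shot('side','side10')
overlay(np.clip(im*1.3,0,255).astype(np.uint8),'pics/s10e.png',215,170,70,60,10,'side',[])
E
```

```text
contact True t 41.08 p [566.5  32.4  73.2] F [0.1 0.9 6. ] op 62.7 j6 -0.11
```

View pics/s10e.png

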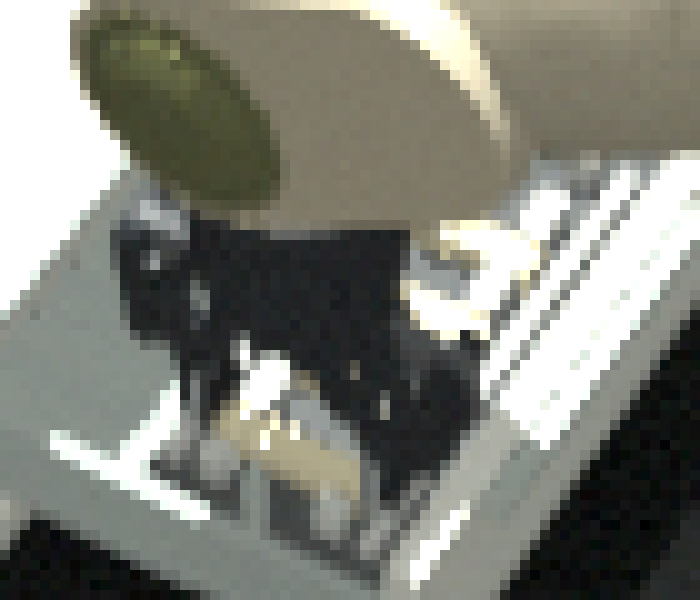

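```bash
python3 - <<'E'
from h import *
p=rk(0,80)
arm.gripper_to(73); st(); arm.hold(.2)
arm.move_linear([*p,160],v=100); arm.move_ptp([430,-60,300],down(0)); arm.move_ptp([330,-200,300],down(0)); st()
for c in('top','side'): shot(c,c+'11')
a=cv2.imread('pics/side11.png'); b=cv2.imread('pics/top11.png')
cv2.imwrite('pics/s11.png',cv2.resize(a[100:245,205:355],None,fx=5,fy=4,interpolation=3))
cv2.imwrite('pics/t11.png',cv2.resize(b[150:260,220:390],None,fx=4.5,fy=4.5,interpolation=3))
E
```

```text
t 41.4 p [566.3  32.5  72.5] F [ 1.8 -0.5  0.9] op 73.2 j6 -0.11
 t 44.51 p [ 330.6 -199.6  299.8] F [-0.5  0.5  0.7] op 73.3 j6 0.72
```

View pics/s11.png

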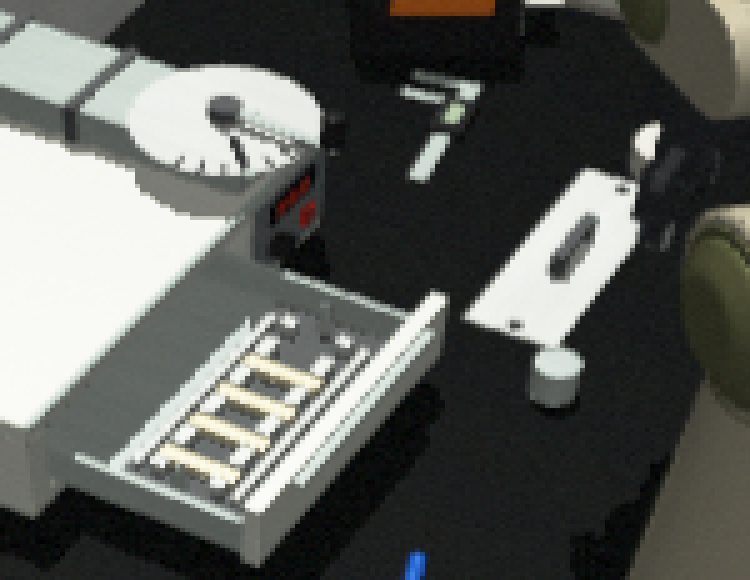

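View pics/t11.png

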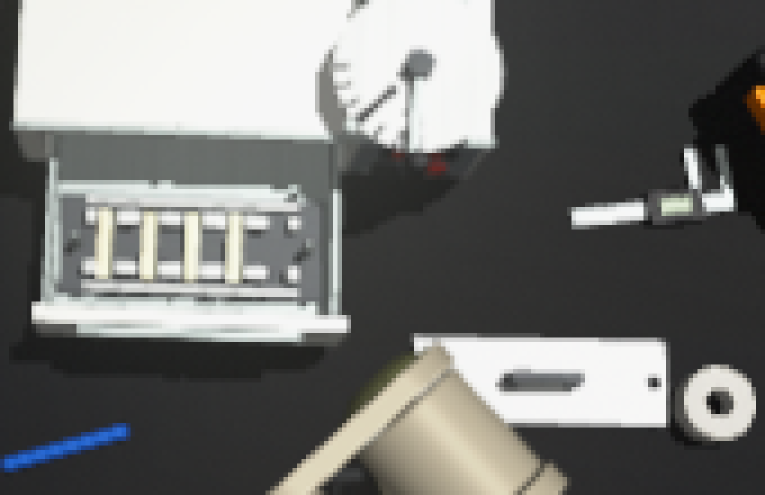

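```bash
python3 - <<'E'
from h import *
for c,n in(('top','top0'),('top','top6'),('side','side0'),('side','side11')):
    S=creamness(cv2.imread(f'pics/{n}.png'))
    x,f=fitbar(c,S,[430,-335 if c=='top' else -341,0.0],z0=0,L=80,W=240,H=6); print(n,np.round(x,3).tolist(),round(f,1))
b=cv2.imread('pics/top0.png'); overlay(b,'pics/cov.png',300,215,95,45,8,'top',[])
b=cv2.imread('pics/side0.png'); overlay(b,'pics/covs.png',290,135,65,60,10,'side',[])
E
```

```text
top0 [442.137, -378.265, -0.023] -849.3
top6 [442.137, -378.265, -0.023] -848.6
side0 [442.742, -385.558, -0.021] -585.7
side11 [442.987, -385.17, -0.015] -481.3
```

View pics/cov.png

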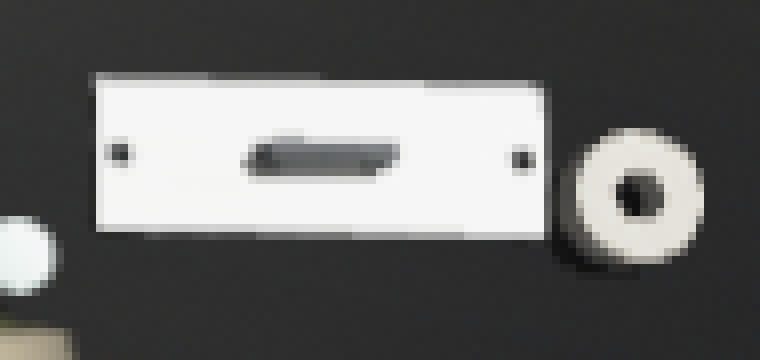

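View pics/covs.png

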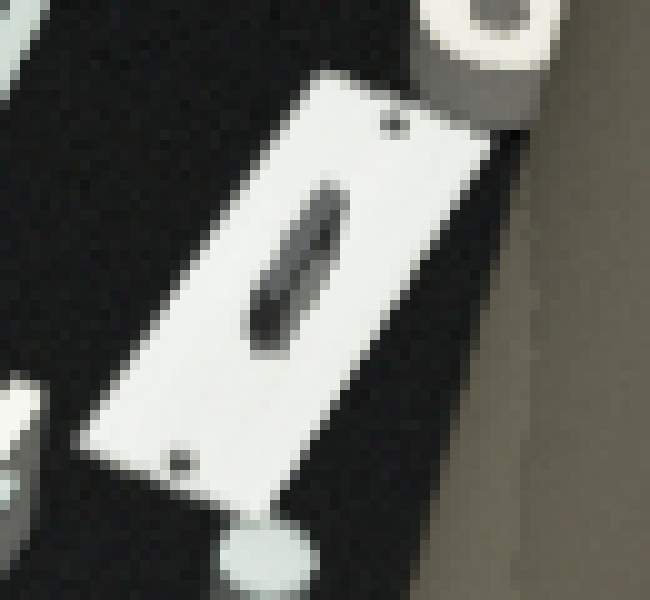

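```bash
python3 - <<'E'
from h import *
x,y,th=442.5,-381.8,-.02
arm.gripper_to(82,25)
arm.move_ptp([x,y,120],down(th)); st()
# lengthwise grip of the handle: tips must clear plate top (6): tip ~11..12 ahead
c=arm.move_linear([x,y,33],v=80,contact_N=6); st('low %s'%c)
arm.gripper_to(60,25); st('len grip')
arm.hold(.2); st()
im,_=shot('side','side12'); overlay(im,'pics/s12.png',270,115,95,85,8,'side',[])
E
```

```text
t 45.95 p [ 442.7 -381.7  121.1] F [-0.2 -0.8 -0.6] op 81.8 j6 0.68
low False t 47.19 p [ 442.7 -382.    33.5] F [-0.4  0.2  1.1] op 81.9 j6 0.68
len grip t 47.46 p [ 442.7 -381.7   33.7] F [-1.   2.7  6.2] op 68.9 j6 0.68
 t 47.66 p [ 442.7 -381.7   33.7] F [-0.4  2.4  5.3] op 69.6 j6 0.68
```

View pics/s12.png

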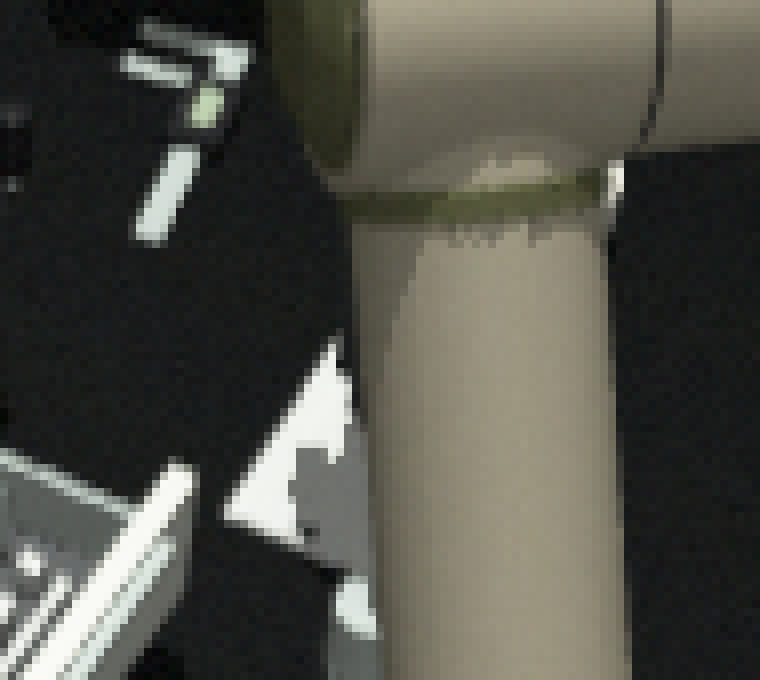

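```bash
python3 - <<'E'
from h import *
x,y,th=442.7,-381.7,-.02
arm.gripper_to(80,25); arm.move_linear([x,y,85],v=150); 
arm.move_ptp([x,y,80],down(th+np.pi/2)); arm.gripper_to(34,25); st()
c=arm.move_linear([x,y,34.5],v=60,contact_N=6); st('low %s'%c)
arm.gripper_to(4,60); arm.hold(.2); st('grip')
arm.move_linear([x,y,45],v=30); st('lift'); 
arm.move_linear([x,y,200],v=100); st('lift')
E
```

```text
t 50.39 p [ 442.7 -381.7   80. ] F [-0.3  0.2 -0.3] op 33.9 j6 -0.89
low False t 51.3 p [ 442.9 -381.9   34.8] F [-1.  -0.2  0. ] op 34.2 j6 -0.89
grip t 51.83 p [ 442.8 -381.9   35.1] F [-0.8  0.5  6. ] op 10.3 j6 -0.89
lift t 52.33 p [ 442.6 -381.6   44.9] F [ 1.1  0.8 -4.3] op 10.4 j6 -0.89
lift t 54.02 p [ 442.6 -381.5  199.4] F [-0.5 -0.5 -3.8] op 10.6 j6 -0.89
```

```bash
python3 - <<'E'
from h import *
P=np.load('pics/top0P.npy'); Q=np.load('pics/side0P.npy')
b=cv2.imread('pics/top0.png'); overlay(b,'pics/lev.png',285,140,55,60,12,'top',[])
b=cv2.imread('pics/side0.png'); overlay(b,'pics/levs.png',225,105,60,50,12,'side',[])
print(P[160:190:2,312,2].round(0), P[166,300:326:3,2].round(0))
print(Q[115:140:2,250].round(0).tolist())
E
```

```text
[193. 214. 217. 222. 209. 214. 216. 213. 210. 211. 213. 214. 251. 249.
 243.] [193. 201. 197. 195. 222. 215. 194. 194. 193.]
[[832.0, -515.0, -2.0], [724.0, -308.0, 196.0], [715.0, -292.0, 201.0], [712.0, -286.0, 198.0], [706.0, -274.0, 200.0], [692.0, -248.0, 217.0], [686.0, -237.0, 219.0], [97.0, 893.0, 1412.0], [683.0, -232.0, 204.0], [682.0, -230.0, 195.0], [676.0, -218.0, 198.0], [671.0, -209.0, 198.0], [666.0, -199.0, 199.0]]
```

View pics/lev.png

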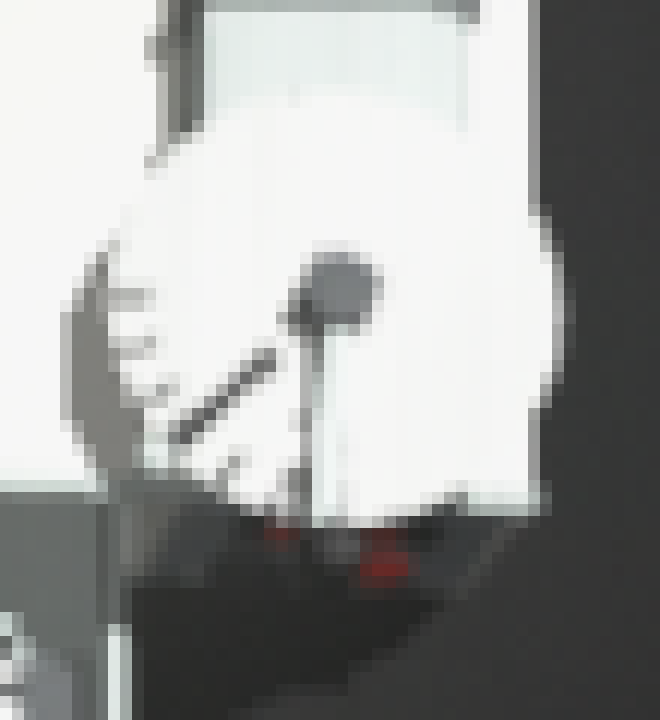

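View pics/levs.png

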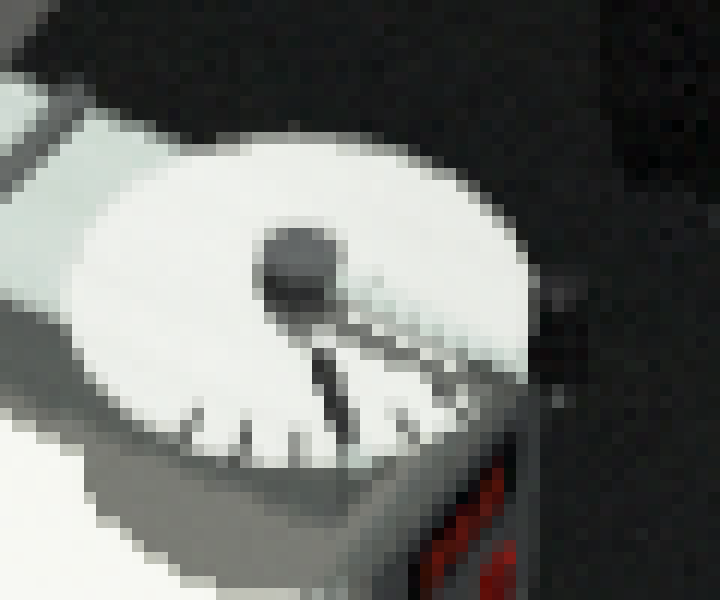

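```bash
python3 - <<'E'
from h import *
g=lambda c,u,v,z: atz(c,[u],[v],z)[0].round(1)
print('hub top',g('top',312.8,163.5,220),'side',g('side',225+298/12-.5,105+258/12-.5,220))
print('knob',g('top',285+342/12-.5,140+545/12-.5,252),'side',g('side',225+562/12-.5,105+295/12-.5,252))
print('idx tip',g('top',285+177/12-.5,140+438/12-.5,200),'side',g('side',225+347/12-.5,105+440/12-.5,200))
print('idx inner',g('top',285+270/12-.5,140+358/12-.5,200),'side',g('side',225+318/12-.5,105+355/12-.5,200))
# dial ellipse
for c in('top','side'):
    im=cv2.imread(f'pics/{c}0.png'); 
print('lever arm end top',g('top',285+328/12-.5,140+520/12-.5,214))
E
```

```text
hub top [ 690.3 -240.2  220. ] side [ 690.1 -239.2  220. ]
knob [ 596.9 -232.9  252. ] side [ 596.9 -232.6  252. ]
idx tip [ 645.9 -188.8  200. ] side [ 648.7 -193.9  200. ]
idx inner [ 672.8 -219.8  200. ] side [ 674.  -222.6  200. ]
lever arm end top [ 614.7 -234.7  214. ]
```

```bash
python3 - <<'E'
from h import *
th=RY+np.pi/2
arm.move_ptp([430,-220,200],down(th)); arm.move_ptp([430,-50,200],down(th)); st()
arm.move_linear([*RK,180],v=120,orientation=down(th)); arm.hold(.2); s=st()
im,_=shot('side','side13'); shot('top','top13')
x,y,z=s['position']
S=creamness(im)
print(fitbar('side',S,[x,y-3,RY],z0=z-35,L=80,W=240,H=6))
overlay(im,'pics/s13.png',195,130,110,100,7,'side',[(box(x,y,RY,80,240,z-35,z-29),(0,0,255))])
E
```

```text
t 55.43 p [430.4 -50.6 200.1] F [ 0.  -0.  -3.9] op 10.3 j6 -0.35
 t 56.91 p [563.  -47.5 180.2] F [ 0.6 -0.1 -4.4] op 10.7 j6 -0.25
(array([ 5.63454544e+02, -5.10472102e+01, -6.13297143e-02]), np.float64(361.8518205915177))
```

View pics/s13.png

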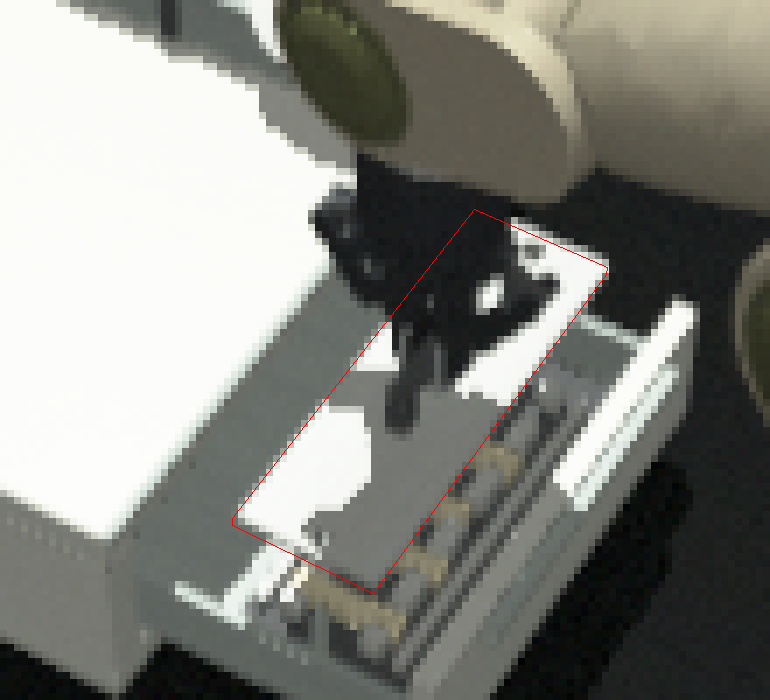

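```bash
python3 - <<'E'
from h import *
im=cv2.imread('pics/side13.png')
x,y,z=563.0,-47.5,180.2
c,s=np.cos(RY),np.sin(RY)
H=np.array([[x-s*q,y+c*q,z-29] for q in(108,-108)])
p=proj('side',H); print(p.round(2))
tiles=[]
for (u,v) in p:
    u0,v0=int(u)-8,int(v)-8
    a=cv2.resize(im[v0:v0+16,u0:u0+16],None,fx=22,fy=22,interpolation=cv2.INTER_NEAREST)
    cv2.drawMarker(a,(int((u-u0+.5)*22),int((v-v0+.5)*22)),(0,0,255),0,20,1); tiles.append(a); print(u0,v0)
cv2.imwrite('pics/holes.png',np.hstack(tiles))
E
```

```text
[[239.52 205.96]
 [270.12 165.59]]
231 197
262 157
```

View pics/holes.png

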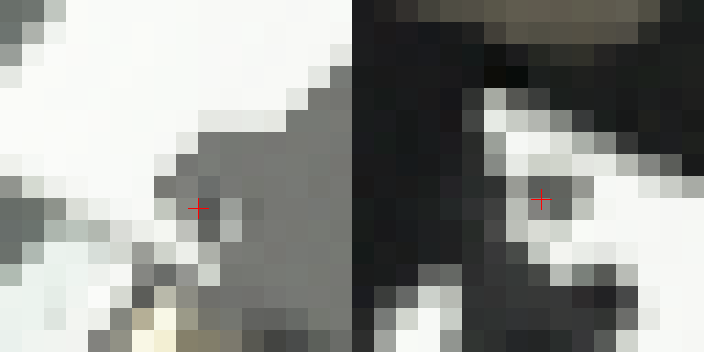

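```bash
python3 - <<'E'
from h import *
arm.move_linear([*RK,128],v=80); arm.hold(.2); st()
c=arm.move_linear([*RK,101],v=15,contact_N=4); arm.hold(.1); s=st('contact %s'%c); print(s['moment'].round(2))
im,_=shot('side','side14'); overlay(im,'pics/s14.png',195,130,110,100,7,'side',[])
E
```

```text
t 58.01 p [563.4 -47.5 128.5] F [-0.6  0.3 -3.6] op 10.9 j6 -0.25
contact True t 59.69 p [563.3 -47.5 102. ] F [0.3 0.5 6.5] op 10.9 j6 -0.25
[ 0.01  0.04 -0.03]
```

View pics/s14.png

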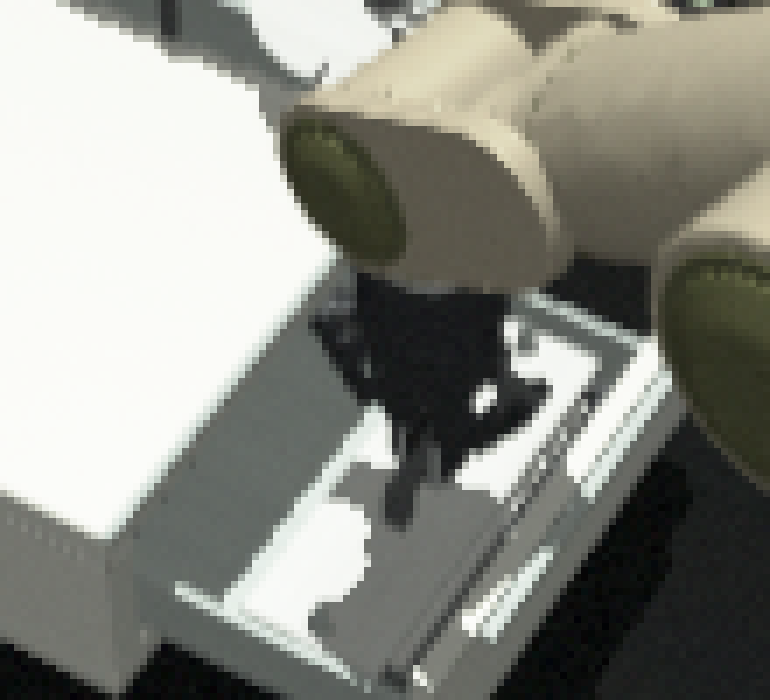

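```bash
python3 - <<'E'
from h import *
th=RY+np.pi/2
arm.gripper_to(36); arm.move_linear([*RK,185],v=120); st('rel')
arm.move_linear([400,-45,190],v=200); arm.move_ptp([330,200,300],down(0.5)); st()
im,d=shot('side','side15'); it,dt=shot('top','top15')
cv2.imwrite('pics/s15.png',cv2.resize(im[100:245,205:355],None,fx=5,fy=4,interpolation=3))
cv2.imwrite('pics/t15.png',cv2.resize(it[150:260,220:340],None,fx=6,fy=5,interpolation=3))
S=creamness(it)
for c,S in(('top',creamness(it)),('side',creamness(im))):
    print(c,fitbar(c,S,[563,-47,RY],z0=67,L=80,W=240,H=6))
E
```

```text
rel t 60.96 p [562.8 -47.4 184.2] F [0.9 0.1 0.4] op 35.9 j6 -0.25
 t 63.41 p [330.3 199.8 299.7] F [ 0.8 -0.6 -0.2] op 35.7 j6 1.31
top (array([ 5.64931950e+02, -4.57860311e+01, -6.09103390e-02]), np.float64(-913.0302315848214))
side (array([ 5.67194915e+02, -4.64755274e+01, -6.69227007e-02]), np.float64(-889.3562290736606))
```

View pics/s15.png

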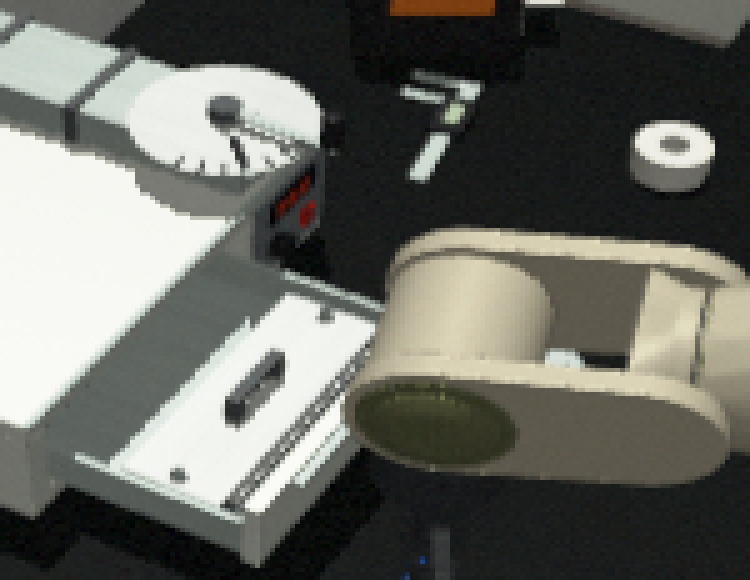

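View pics/t15.png

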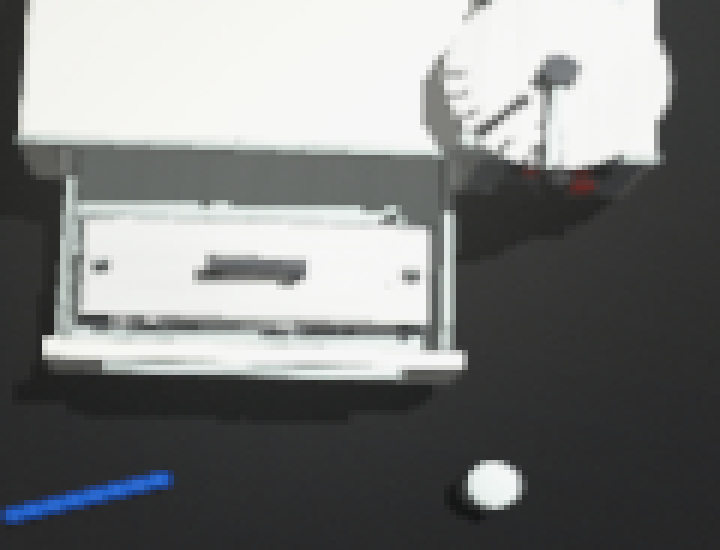

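```bash
python3 - <<'E'
from h import *
arm.gripper_to(0,30)
u=np.array([np.cos(RY),np.sin(RY)])
p0=rk(-130,15)
arm.move_ptp([*p0,200],down(RY)); arm.move_linear([*p0,131],v=120); st()
p1=p0+40*u
c=arm.move_linear([*p1,131],v=25,contact_N=2.5); s=st('lip %s'%c); q=s['position'][:2]
print('rel x',(q-RK)@u)
E
```

```text
t 65.72 p [434.3 -26.9 131.7] F [ 0.8 -1.2 -0. ] op 0.2 j6 1.28
lip True t 66.72 p [458.7 -28.1 130.6] F [ 0.1  0.1 -0.4] op -0.2 j6 1.3
rel x -105.20104821222237
```

```bash
python3 - <<'E'
from h import *
u=np.array([np.cos(RY),np.sin(RY)])
q=arm.read_state()['position'][:2]
a=q+130*u
c=arm.move_linear([*a,131],v=55,contact_N=25); s=st('push %s'%c)
if not c:
    b=q+180*u
    c=arm.move_linear([*b,131],v=15,contact_N=15); s=st('home %s'%c); print((s['position'][:2]-q)@u)
im,d=shot('side','side16'); it,dt=shot('top','top16')
E
```

```text
push False t 69.24 p [588.6 -33.6 131.1] F [-1.4  0.4  0. ] op -0.3 j6 1.36
home True t 71.14 p [616.1 -34.6 130.4] F [-1.  -0.5  0.5] op -0.0 j6 1.37
157.5490039227236
```

```bash
python3 - <<'E'
from h import *
arm.move_linear([540,-31,131],v=120); arm.move_linear([480,-30,200],v=200); arm.move_ptp([380,-30,330],down(0)); st()
im,d=shot('side','side17'); it,dt=shot('top','top17')
cv2.imwrite('pics/s17.png',cv2.resize(im[60:245,125:325],None,fx=3.9,fy=3.2,interpolation=3))
cv2.imwrite('pics/t17.png',cv2.resize(it[100:260,210:350],None,fx=5,fy=3.7,interpolation=3))
E
```

```text
t 73.33 p [380.5 -30.1 328.6] F [ 1.6 -0.3  0.4] op 0.3 j6 1.18
```

View pics/s17.png

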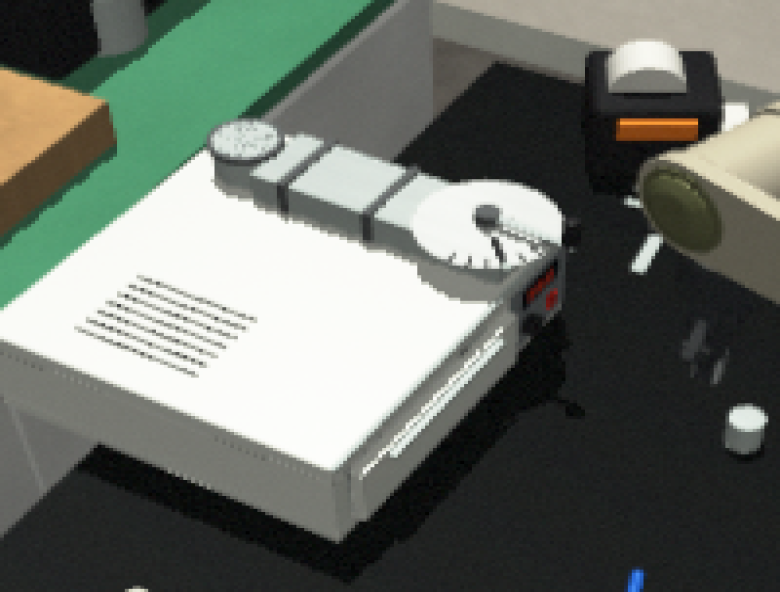

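View pics/t17.png

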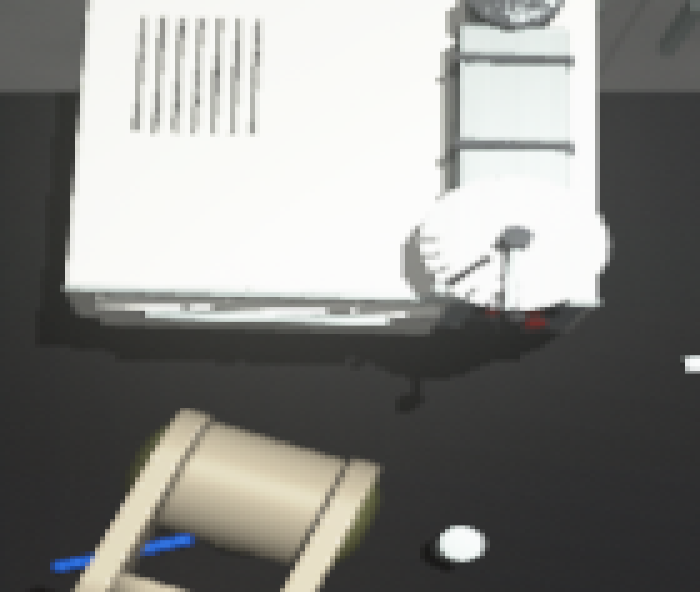

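```bash
python3 - <<'E'
from h import *
u=np.array([np.cos(RY),np.sin(RY)])
arm.move_ptp([560,-32.2,131],down(RY))
c=arm.move_linear([*(np.array([560,-32.2])+80*u),131],v=20,contact_N=14); s=st('home %s'%c); print((s['position'][:2]-RK)@u+105.2)
arm.hold(.3); st()
arm.move_linear([540,-31,131],v=120); arm.move_linear([480,-30,220],v=200)
E
```

```text
home True t 77.06 p [616.1 -34.5 130.4] F [-1.8  0.1  0.6] op -0.1 j6 1.37
157.536131197391
 t 77.36 p [616.  -34.5 130. ] F [ 0.1 -0.5 -0.4] op 0.0 j6 1.37
```

```bash
python3 - <<'E'
from h import *
u=np.array([np.cos(RY),np.sin(RY)])
for n in('top0','side0','top17','side17'):
    im=cv2.imread(f'pics/{n}.png').astype(float); c=n[:-2] if n.endswith('17') else n[:-1]
    # sample along rack x at several y on plane z=150 ; find roof->dark edge
    xs=np.arange(50,130,.5)
    out=[]
    for y in (60,30,0,-30,-60):
        W=np.array([[*rk(x,y),150] for x in xs]); p=proj(c,W).astype(np.float32)
        g=cv2.remap(im[...,1].astype(np.float32),p[:,0].reshape(1,-1),p[:,1].reshape(1,-1),cv2.INTER_LINEAR)[0]
        thr=(g.max()+200*0+120)/2; i=len(g)-1
        while i>0 and g[i]>185: i-=1
        out.append(xs[i])
    print(n,out)
E
```

```text
top0 [np.float64(83.5), np.float64(82.5), np.float64(83.0), np.float64(82.5), np.float64(82.0)]
side0 [np.float64(85.0), np.float64(85.0), np.float64(85.0), np.float64(85.0), np.float64(85.5)]
top17 [np.float64(83.0), np.float64(81.5), np.float64(82.5), np.float64(82.0), np.float64(81.0)]
side17 [np.float64(84.5), np.float64(84.5), np.float64(84.5), np.float64(84.5), np.float64(85.0)]
```

```bash
python3 - <<'E'
from h import *
arm.gripper_to(46,20)
arm.move_ptp([480,-150,330],down(-.03)); 
arm.move_ptp([597,-232.7,320],down(-.03)); st()
c=arm.move_linear([597,-232.7,242],v=80,contact_N=5); st('down %s'%c)
arm.gripper_to(10,20); s=st('grip')
E
```

```text
t 80.64 p [ 597.  -231.3  318.8] F [-0.7 -0.6  0.4] op 45.7 j6 1.05
down False t 81.77 p [ 597.2 -232.8  242.6] F [ 1.1 -0.9  0.3] op 45.8 j6 1.05
grip t 82.12 p [ 597.1 -232.8  242.4] F [0.3 1.  1.1] op 17.5 j6 1.05
```

```bash
cat > arc.py <<'E'
from h import *
PV=np.array([690.2,-239.7]); YA=np.pi/2+RY
def arc(a0,a1,n=8,r=94):
    for a in np.linspace(a0,a1,n+1)[1:]:
        f=YA+a; p=PV+r*np.array([np.cos(f),np.sin(f)])
        arm.move_linear([*p,242],v=60,orientation=down(f-np.pi))
        s=arm.read_state(); print(round(a,3),s['position'].round(1),s['wrist_force'].round(1),round(s['opening'],1))
E
python3 - <<'E'
from arc import *
arc(1.538,0.80)
st()
for c in('side','top'): shot(c,c+'18')
a=cv2.imread('pics/side18.png'); cv2.imwrite('pics/s18.png',cv2.resize(a[80:180,215:315],None,fx=7,fy=6,interpolation=3))
E
```

```text
1.446 [ 597.9 -223.9  242.4] [3.8 0.5 2. ] 17.2
1.354 [ 600.  -215.7  242.4] [5.5 1.1 2.4] 17.1
1.261 [ 602.8 -207.5  242.4] [6.3 0.1 2.1] 17.3
1.169 [ 606.  -199.8  242.4] [ 6.5 -2.7  1.3] 17.4
1.077 [ 610.2 -192.3  242.4] [ 7.3 -1.2  1.3] 17.4
0.984 [ 615.  -185.1  242.4] [ 6.8 -3.5  1.7] 17.3
0.892 [ 620.2 -178.5  242.4] [ 4.9 -4.4  1.8] 17.3
0.8 [ 626.2 -172.4  242.4] [ 4.8 -2.8  2.5] 17.2
 t 84.46 p [ 626.2 -172.4  242.4] F [ 4.8 -2.8  2.5] op 17.2 j6 1.93
```

View pics/s18.png

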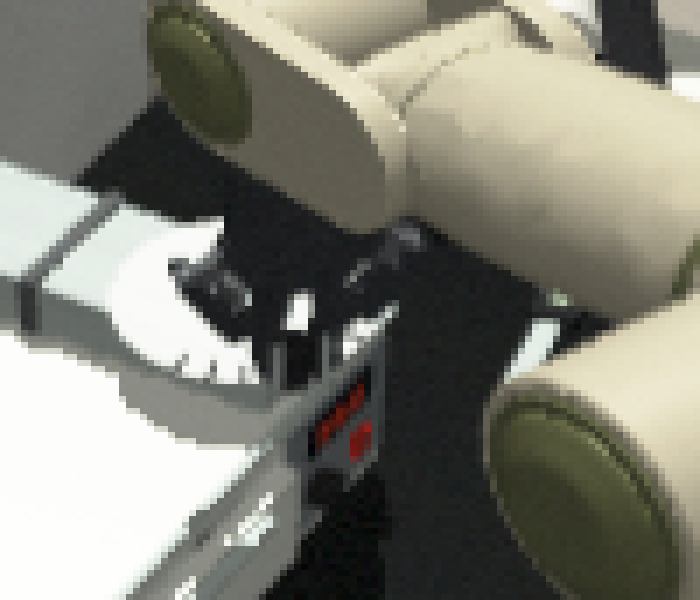

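```bash
python3 - <<'E'
from arc import *
arc(.80,.765,1)
arm.gripper_to(40); p=st('rel')['position']
arm.move_linear([p[0],p[1],330],v=120); arm.move_ptp([400,-60,380],down(-.3)); arm.move_ptp([330,150,350],down(.3)); st()
for c in('side','top'): shot(c,c+'19')
a=cv2.imread('pics/side19.png'); overlay(a,'pics/s19.png',225,100,60,50,12,'side',[])
a=cv2.imread('pics/top19.png'); overlay(a,'pics/t19.png',285,140,55,55,12,'top',[])
E
```

```text
0.765 [ 628.5 -170.2  242.4] [ 3.8 -3.   1.7] 17.8
rel t 85.16 p [ 627.8 -169.2  241.7] F [-0.1 -0.1 -1. ] op 40.3 j6 1.97
 t 87.94 p [330.9 149.5 349.9] F [0.4 0.1 0.6] op 40.0 j6 1.37
```

View pics/s19.png

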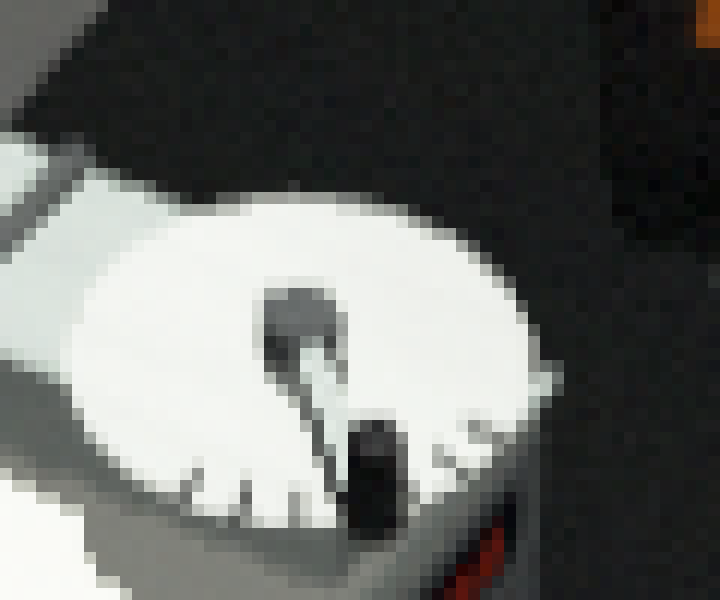

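View pics/t19.png

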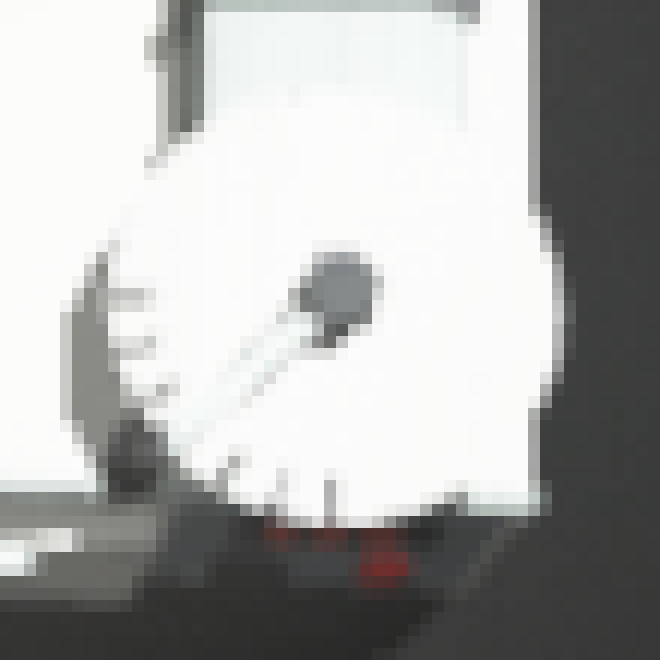

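```bash
python3 - <<'E'
from h import *
YA=np.pi/2+RY
for c,ns,(u0,v0),(u1,v1) in(('top',('top0','top17'),(299.3,176),(307,169.4)),('side',('side0','side17'),(253.4,141.2),(251,134.2))):
    for n in ns:
        g=255-cv2.imread(f'pics/{n}.png')[...,1].astype(float)
        vv,uu=np.mgrid[0:384,0:512]; d=np.array([u1-u0,v1-v0]); L=np.hypot(*d); d/=L
        s=(uu-u0)*d[0]+(vv-v0)*d[1]; t=-(uu-u0)*d[1]+(vv-v0)*d[0]
        m=(s>0.5)&(s<L-1)&(abs(t)<2.6); w=np.clip(g-60,0,None)*m
        v,u=np.where(w>0); ww=w[v,u]; W=atz(c,u,v,200)[:,:2]
        mu=(W*ww[:,None]).sum(0)/ww.sum(); C=((W-mu)*ww[:,None]).T@(W-mu); e,V=np.linalg.eigh(C); a=V[:,1]*np.sign(-V[0,1])
        print(n,'index angle',round(np.arctan2(a[1],a[0])-YA,3),'mean',mu.round(1),'via pivot',round(np.arctan2(*(mu-[690.2,-239.7])[::-1])-YA,3))
g=lambda c,u,v,z: atz(c,[u],[v],z)[0][:2]
k1=g('top',285+137/12-.5,140+440/12-.5,250);k2=g('side',225+377/12-.5,100+438/12-.5,250)
for k in(k1,k2): print(k.round(1),np.round(np.arctan2(*(k-[690.2,-239.7])[::-1])-YA,3))
E
```

```text
top0 index angle 0.789 mean [ 657.1 -202.4] via pivot 0.767
top17 index angle 0.781 mean [ 656.8 -201.9] via pivot 0.766
side0 index angle 0.739 mean [ 660.6 -208. ] via pivot 0.794
side17 index angle 0.74 mean [ 660.7 -208.1] via pivot 0.794
[ 631.4 -170.2] 0.744
[ 630.2 -176.3] 0.8
```

```bash
python3 - <<'E'
from h import *
a=cv2.imread('pics/top0.png');b=cv2.imread('pics/top19.png');cv2.imwrite('pics/cmp.png',np.hstack([a[80:270,60:440],b[80:270,60:440]]))
E
```

```text
(no output)
```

View pics/cmp.png

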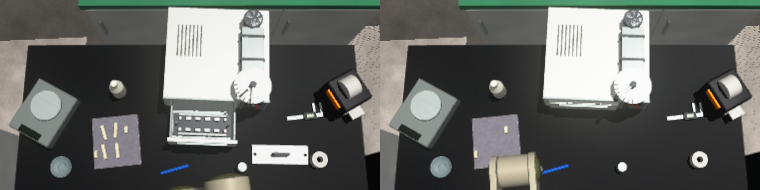

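View pics/side19.png

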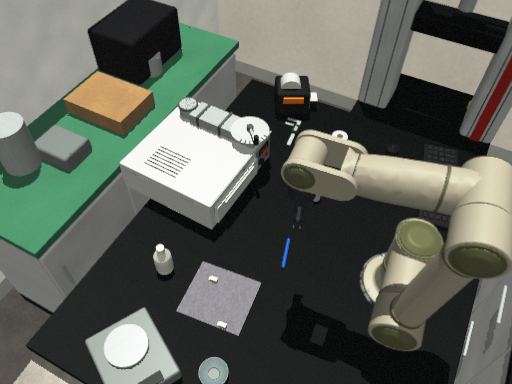

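The final pictures show an empty mat apart from the two halves, at side (213,280) and (222,325). The bystanders haven't moved, the drawer is closed, and the lever lies over the index at side (253,135). I'm handing the job in.

```bash
python3 - <<'E'
from h import *
st(); print(arm.finish_job())
E
```

```text
t 88.04 p [330.9 149.1 349.9] F [-0.8  0.7  0.1] op 40.0 j6 1.37
the job is handed in; nothing more can be done
None
```

I loaded the oven and handed the job in after about 88 s. The interface gave no verdict, so what follows rests on my own checks.

- **Bars:** There were four whole bars on the mat. They went into the slots at y = -40, 0, +40 and +80 mm. I placed the last one gripped by its ends, to keep the fingers clear of the pin. Pictures taken before covering showed all four in their slots. I did not fit each bar's exact position along its slot.
- **Cover:** It first met resistance at the height expected for flush, with almost no sideways force. A picture taken after release showed both pins in the holes. A rough outline fit of the cover disagreed with where I set it by 2–4 mm and about 0.02 rad. I judged that to be the fit's error, because the pins were through both holes.
- **Drawer:** It stopped after 157.5 mm of travel, and a second push gave the same stop. Camera measurement of the oven front suggested about 153 mm, close enough to count as home.
- **Lever:** I moved it to 0.767 rad, going by the gripper position at release. The index reads between 0.74 and 0.79 rad depending on camera and method, and the cameras put the released knob at 0.74 and 0.80. The worst mismatch between any two of these is about 0.06 rad, inside the 0.08 limit.

The two cameras disagreed by 4–8 mm in y. I corrected for this by comparing the bars and the cover held in the gripper with the known gripper position. In the last pictures the halves and bystanders looked unmoved and the robot was clear of everything.

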